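# Hang the sample shelf on the instrument's slotted upright

## Task

Hang the loose steel sample shelf on the slotted upright: put the two hooked tabs on its back into the two slots until its back plate lies against the slotted face, then push it down until it is fully home and the spring tongue has snapped out over its bottom strip, and let go. Feel your way and do not force it: the slotted plate must never be pressed with more than 50 N. Leave the other things on the table where they are.

Things in the scene. Friction and masses are not known exactly. Their poses are not given: they have to be found in the camera images.
- bracket: Sample shelf, one loose bare-steel part, 0.28 to 0.44 kg, standing upright on the table. Origin: underside, mid width, in the rear face of the back plate; z up, x from the back plate out over the shelf, y along the width. In mm: back plate x 0 to 6, y -45 to 45, z 0 to 77; shelf plate x 6 to 76, y -45 to 45, z 0 to 6. A window in the back plate, y -12 to 12, z 9 to 28, leaves a bottom strip z 0 to 9.
- grip (a point): Where to hold the shelf from above: 74 mm above its underside, in the middle of its upright grip fin. In the shelf's frame the fin is x 10 to 46 mm (middle 28), 14 mm thick in y (-7 to 7), z 6 to 90. Axes as the shelf's.
- tabs (a point): Midway between the shelf's two hooked tabs, on the rear face at the undersides of their necks (z 52 mm in its frame). The tabs stick out backwards (-x) at y = -30 and +30, each 8 mm wide in y: neck x -5.5 to 0, z 52 to 62, then hook x -11.5 to -5.5, z 32 to 62, hanging 20 mm below the neck's underside. Axes as the shelf's.
- upright: Upright, fixed. Origin: on the table, mid width, in the plane of its slotted face; z up, x the outward normal of that face (the shelf comes from that side, its x pointing the same way), y along the width. In mm: foot x -100 to 30, y -68 to 68, z 0 to 14; white posts behind at y -54 and 54, z to 164; slotted plate x -4 to 0, y -60 to 60, z 50 to 174, clamped up to 6 higher or lower, different each time.
- slots (a point): Point of the upright midway between its two slots at their NOMINAL lower ends, in the face (z 122 mm). Slots: y -35.5 to -24.5 and 24.5 to 35.5, nominal z 122 to 155.5. The plate's unknown shift of up to 6 mm up or down is not in this reading. Nominally the tabs pass with the shelf's origin at z 90 to 93.5; home (necks on the slot bottoms) is z 70, x 0 to 1.5, y 0 in the upright's frame.
- catch (a joint): Spring tongue in mid plate, 16 mm wide, rad: 0 = sprung out, 0.1 to 0.2 = held back. Pivot 4 mm behind the face at z 96 nominal; lower edge at z 81, 4 mm proud; it shifts with the plate. The shelf's bottom strip presses it back on the way down (about 7 to 13 N in all, the weight gives 3 to 4); in the last 2 mm it snaps out through the window above the strip and the shelf cannot be lifted off again.
- puck: Bystander: brass sample puck, 38 mm across, 20 high; origin at its underside. Leave it alone.
- vial: Bystander: amber glass jar, 32 mm across, 55 high; origin at its underside. Leave it alone.
- tweezers: Bystander: steel tweezers lying flat, 120 mm long; origin at its underside. Leave it alone.
- cassette: Bystander: white plastic wafer cassette, 100 x 130 x 50 mm; origin at its underside. Leave it alone.
- dish: Bystander: glass dish, 80 mm across, 18 high; origin at its underside. Leave it alone.
- driver: Bystander: screwdriver lying flat, 160 mm long; origin at its underside. Leave it alone.
- wash: Bystander: white bottle, 60 mm across, 150 high; origin at its underside. Leave it alone.
Mind the look-alikes: they are no part of the job. There is more than one size of the bracket; the job needs the middle-sized.

How it is judged:
By the outcome, as a careful person would: the job done as asked, in the order asked, and still so for the second after the job is handed in, with the robot touching nothing.
It also fails if it takes over 51 s, if anything falls off the work surface, if the arm or the gripper's body presses on something with over 40 N, if the wrist force passes 120 N, or if a joint passes its speed limit or range.

## Robot

A 7-joint arm with a two-finger parallel gripper is mounted at the origin on the work surface. World frame = base frame: x ahead of the robot, y to its left, z up, the work surface at z = 0. Lengths are in m, angles in rad, forces in N, time in s.
With the tool pointing down it reaches from about 0.375 to 0.925 m from the base axis. Payload 3.1 kg.
Tool frame: the origin (TCP) lies on the centre line of the jaws, within the pads' length; the fingertips stand bot.tcp_to_tips ahead of it and the grasp point (between the pads) lies 6 mm ahead of it (bot.tcp_to_tips is the distance from the TCP to the fingertips, in m); z points along the fingers, x is the direction in which the jaws open and shut, and the axes are right-handed (so a half turn about z gives the same grasp; the last joint's range is limited). The gripper opens to 85 mm and grips with 20 to 120 N. Pads are 22 mm wide; open, the fingers measure 114 mm over their backs; the gripper's body (76 mm by 85 mm) begins 54 mm behind the grasp point. The pads swing forward as they close: fully open they stand 13 mm farther back than shut.
Start: joints at [-1.381, 0.383, 0.044, 1.598, -0.018, 1.161, -0.05], TCP at [0.184, 0.623, 0.256] pointing down, gripper open.
Joint ranges: [-2.61, 2.61], [-0.41, 2.15], [-1.48, 1.57], [0, 2.5], [-1.57, 4.71], [0.05, 1.97], [-2.85, 2.85]. Speed limits (rad/s): [2.79, 2.79, 3.14, 3.14, 3.14, 3.14, 3.14].

## Interface

Orientations are given as a 3x3 rotation matrix whose columns are the frame's x, y, z axes.
In Python, from plant import bot, get_image, workorder, spotter gives the robot as it stands.
- The arm moves only by the tool send_rows, never from a script. Its argument "targets" is a list of rows, each an object of numbers: "dx", "dy", "dz": the shift along the tool's x, y, z in mm; "twist": the turn about the tool's z in degrees; "claw": the finger opening in mm, from 0 to 85.4. In form: [{"dx": .., "dy": .., "dz": .., "twist": .., "claw": ..}, ...]. A call has exactly 10 rows; each row is the pose to reach, as a shift and turn from the pose measured when the call began, along the tool's axes at that moment; what a row does not reach only later rows make up. A row lasts 1/8 s, in which the tool goes at most 62.5 mm and 10.7 degrees, less where a joint would pass 70% of its speed; a pose out of reach is approached as far as the arm can. A call with a gripper value outside its range is refused whole. The fingers move at their own pace and stop on an object; "grip_force" is the grip in N (left out, the last holds). Time passes only in rows, so rows that repeat a pose let the fingers close, or fill a call up. It gives the time, the measured TCP pose, the force and the opening at its end, in the units of the state.
- bot.observe(): the state, without advancing time (a new reading comes with each control period).
- get_image(name): name is "scene" or "top"; returns a dict with "image" (420x560x3 uint8, blue, green, red), "fx", "fy", "cx", "cy" (pixels), "R" (3x3) and "t" (3): a world point X has camera coordinates R X + t. Camera axes: x right, y down, z forward; pixel columns grow to the right and rows downward; lengths in m; the calibration is good to about 2 mm. A picture is of the moment at which its call begins. There is no depth.
- workorder.close_job(): hands the job in, once; it reports no verdict.
Trained networks look in a picture, given as the dict that the camera call returned (one of the last four; its "shot" number tells which), for a name from the list of things; names that differ only in an ending like _2 or _b are one class to them, and where a whole thing is asked for, a point or a joint stands for the part that bears it (a point fixed in the world has none). Each returns a list of dicts, best first, with "conf" (0 to 1); they miss things now and then, are a little off and sometimes report something else, mostly with a low value. They report only what shows in the picture. A call takes as long as a camera call. They do not tell look-alikes from the thing itself.
- spotter.cut_out(picture, label): "region" (420x560 bool, what is visible of it) and "box" ([centre column, centre row, width, height] in pixels, round what is visible of it).
The state is a dict: "t": time; "q": joint angles; "joint_vel": joint speeds; "tau": joint torques, N m; "tool_pos": TCP position; "tcp_rot": TCP orientation; "wrist_force": force on the tool from outside, world axes, zero at the start; "wrist_torque": the same for the moment, N m; "width": finger opening in m.
Only numpy, scipy, OpenCV 4.12 (cv2) and the standard library are available. Lean on these libraries where they do the work, as an engineer would, in place of code of your own. Each camera call takes 0.05 s, during which the arm holds its last target.

## Working session

There is one attempt and no reset: what is moved stays moved. The work goes in short steps, Python scripts to look and compute and a tool call to move; the robot and the scene stay as the last step left them, time stands still between calls to the robot, and variables do not carry over. Pictures are saved under pics/ and viewed, and the job is handed in when it is done.

Besides the shell and the picture viewer there is one more tool, called after "Request:" by a JSON object that holds its "method" and its "body", one argument or row to a line. send_rows: Moves the arm, as the interface text tells. Its arguments: {"type":"object","properties":{"targets":{"type":"array"},"grip_force":{"type":"number"}},"required":["targets"]}

```bash
ls; mkdir -p pics; python3 - <<'E'
from plant import bot,get_image,workorder,spotter
import cv2,pickle
o=bot.observe();print(o,bot.tcp_to_tips)
for n in("scene","top"):
    p=get_image(n);cv2.imwrite(f"pics/{n}0.png",p["image"]);pickle.dump(p,open(f"{n}0.pkl","wb"))
    print(n,p["fx"],p["cx"],p["cy"],p["R"],p["t"])
    for l in("bracket","upright","catch"):
        for d in spotter.cut_out(p,l):print(n,l,round(d["conf"],2),d["box"])
E
```

```text
pics
{'t': 0.0, 'q': array([-1.38084142,  0.38385547,  0.04385614,  1.59959821, -0.01788871,
        1.16120406, -0.04991587]), 'joint_vel': array([ 0.0011734 , -0.00015059, -0.0001624 , -0.00058388,  0.00053157,
        0.00104642, -0.00081617]), 'tau': array([ 1.25742258e-04, -4.33469868e+01,  1.02482367e+00, -2.49501836e+01,
        1.06713912e-02,  1.15594862e-02,  8.94333311e-06]), 'tool_pos': array([0.18423675, 0.62241504, 0.25486298]), 'tcp_rot': array([[ 2.83753883e-01,  9.58896957e-01, -6.00555530e-04],
       [ 9.58893435e-01, -2.83754472e-01, -2.60400291e-03],
       [-2.66738078e-03,  1.63027181e-04, -9.99996429e-01]]), 'wrist_force': array([ 0.36752364, -0.43579869,  0.7094402 ]), 'wrist_torque': array([-0.01207393, -0.02346939, -0.01055861]), 'width': 0.08516842870875838} 0.025
scene 455.64586105607754 281.64600710747624 211.07999045586385 [[ 0.7416845   0.67057803 -0.01513956]
 [ 0.42899204 -0.49159071 -0.75782874]
 [-0.51562577  0.55557508 -0.65227785]] [-0.41425738 -0.18056786  1.47530607]
scene bracket 0.95 [283.6, 148.0, 49.9, 48.2]
scene bracket 0.76 [324.0, 218.0, 23.7, 25.2]
scene bracket 0.7 [316.6, 180.6, 33.3, 39.7]
scene upright 0.64 [223.1, 242.8, 72.5, 91.5]
top 537.68885433286 279.4266879795692 207.71566586837608 [[-0.01906689 -0.9997641  -0.01040182]
 [-0.9949444   0.01999892 -0.0984159 ]
 [ 0.09860071  0.00847275 -0.99509101]] [0.00631737 0.57746631 1.4042325 ]
top bracket 0.94 [183.5, 301.6, 57.8, 52.6]
top bracket 0.86 [204.2, 237.8, 38.9, 41.1]
top bracket 0.7 [341.6, 230.9, 61.9, 54.7]
top bracket 0.62 [241.2, 197.7, 28.7, 25.0]
top upright 0.57 [280.0, 133.6, 1.4, 12.7]
top upright 0.56 [341.8, 230.5, 63.4, 58.4]
```

View pics/scene0.png

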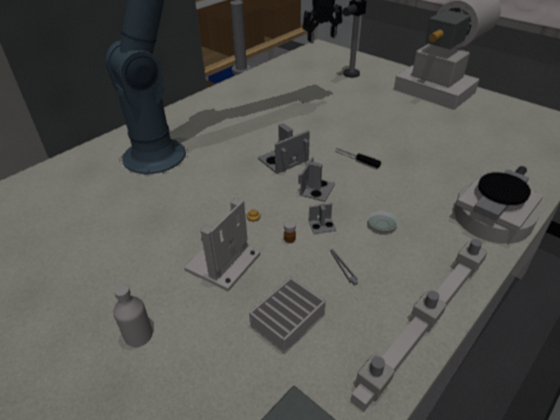

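View pics/top0.png

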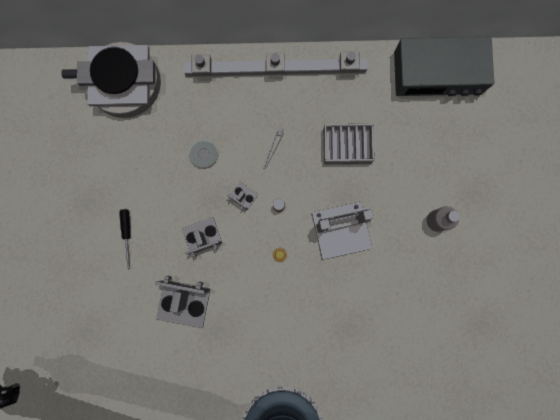

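```bash
python3 - <<'E'
import cv2,numpy as np
a=cv2.imread("pics/top0.png");b=cv2.imread("pics/scene0.png")
f=lambda i,x,y,w,h:cv2.convertScaleAbs(cv2.resize(i[y:y+h,x:x+w],(400,300),interpolation=cv2.INTER_CUBIC),alpha=1.5)
o=np.vstack([np.hstack([f(a,164,208,80,60),f(b,276,146,80,60)]),np.hstack([f(a,292,188,100,75),f(b,170,196,120,90)])])
cv2.imwrite("pics/crop0.png",o)
E
```

```text
(no output)
```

View pics/crop0.png

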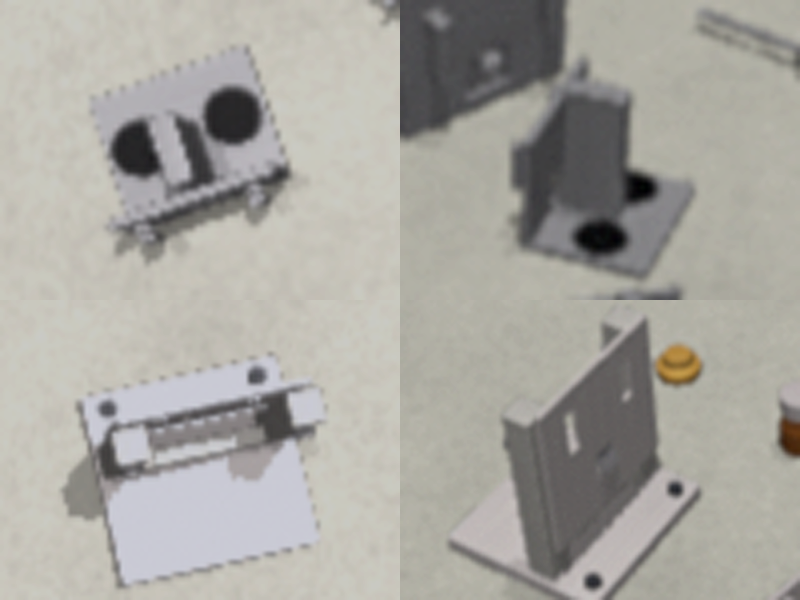

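Three shelves: large at top (183,302) / scene (284,148), middle at top (204,238) / scene (316,181), small at top (241,198) / scene (322,218). The middle one should be 90 mm wide, about 35 px in the top view, which fits the enlarged crop. I'll check this by fitting the model.

```bash
cat > h.py <<'E'
import numpy as np,cv2,pickle
from scipy.optimize import minimize
def box(x0,x1,y0,y1,z0,z1):
    return np.array([[x,y,z] for x in(x0,x1) for y in(y0,y1) for z in(z0,z1)],float)/1000
BR=[box(0,6,-45,45,0,77),box(6,76,-45,45,0,6),box(10,46,-7,7,6,90)]+[b for y in(-30,30) for b in(box(-5.5,0,y-4,y+4,52,62),box(-11.5,-5.5,y-4,y+4,32,62))]
def UP(s=0): return [box(-100,30,-68,68,0,14),box(-4,0,-60,60,50+s,174+s)]
def Rz(a): return np.array([[np.cos(a),-np.sin(a),0],[np.sin(a),np.cos(a),0],[0,0,1]])
def proj(p,X):
    c=X@p["R"].T+p["t"]; return np.c_[p["fx"]*c[:,0]/c[:,2]+p["cx"],p["fy"]*c[:,1]/c[:,2]+p["cy"]]
def ray(p,uv):
    d=np.array([(uv[0]-p["cx"])/p["fx"],(uv[1]-p["cy"])/p["fy"],1.]); return -p["R"].T@p["t"],p["R"].T@d
def atz(p,uv,z):
    c,d=ray(p,uv); return c+d*(z-c[2])/d[2]
def tri(p,u,q,v):
    c1,d1=ray(p,u);c2,d2=ray(q,v);s=np.linalg.lstsq(np.c_[d1,-d2],c2-c1,rcond=None)[0]
    a=c1+s[0]*d1;b=c2+s[1]*d2;return (a+b)/2,np.linalg.norm(a-b)
S=4
def sil(p,parts,R,t,win,sc=1.0):
    x0,y0,w,h=win; m=np.zeros((h*S,w*S),np.uint8)
    for b in parts:
        uv=(proj(p,sc*b@R.T+t)-[x0,y0]+.5)*S-.5
        cv2.fillConvexPoly(m,cv2.convexHull(np.round(uv*16).astype(np.int32)),255,shift=4)
    return cv2.resize(m,(w,h),interpolation=cv2.INTER_AREA)/255.
E
python3 - <<'E'
from plant import get_image,spotter
from h import *
P=[get_image("scene"),get_image("top")]
def near(p,l,c):
    return min(spotter.cut_out(p,l),key=lambda d:np.hypot(d["box"][0]-c[0],d["box"][1]-c[1]))
M=[near(P[0],"bracket",(316,181))["region"],near(P[1],"bracket",(204,238))["region"]]
pickle.dump((P,M),open("m0.pkl","wb"))
W=[(270,130,100,100),(150,190,110,100)]
# big tops etc
def cost(v,fs=True):
    sc=v[3] if len(v)>3 else 1
    e=0
    for p,m,w in zip(P,M,W):
        s=sil(p,BR,Rz(v[2]),np.array([v[0],v[1],0]),w,sc);g=m[w[1]:w[1]+w[3],w[0]:w[0]+w[2]]
        e+=((s-g)**2).sum()/g.sum()
    return e
c=atz(P[1],(204,238),0.02);print(c)
best=[]
for a in np.arange(-3.1,3.1,.2):
    r=minimize(cost,[c[0],c[1],a],method="Nelder-Mead",options=dict(initial_simplex=[[c[0],c[1],a],[c[0]+.02,c[1],a],[c[0],c[1]+.02,a],[c[0],c[1],a+.2]]))
    best.append((r.fun,*r.x))
best.sort();print(np.round(best[:5],4))
x=list(best[0][1:])
r=minimize(cost,x+[1.],method="Nelder-Mead",options=dict(initial_simplex=[x+[1.]]+[[x[j]+(.01 if j==i else 0) for j in range(3)]+[1.+(.1 if i==3 else 0)] for i in range(4)]))
print(r.x,r.fun)
E
```

```text
[0.50114313 0.19796084 0.02      ]
[[0.0964 0.4748 0.1944 0.3278]
 [0.0971 0.4747 0.1944 0.3353]
 [0.0974 0.4747 0.1944 0.337 ]
 [0.0974 0.4748 0.1945 0.3323]
 [0.0979 0.4747 0.1943 0.3386]]
[0.47558816 0.19498284 0.32914711 0.9703405 ] 0.06511361346778878
```

```bash
python3 - <<'E'
from h import *
from plant import spotter
P,M=pickle.load(open("m0.pkl","rb"))
p=P[1]
C=np.array([[80,102],[278,54],[318,240],[122,285]],float)/4+[292,188]-.4
X=np.array([atz(p,c,.014 if i in(9,) else .014) for i,c in enumerate(C)]);print(np.round(X,4))
# model order: left-top: front +x, y+ ; etc
mod=np.array([[.03,.068],[.03,-.068],[-.1,-.068],[-.1,.068]])
a=mod-mod.mean(0);b=X[:,:2]-X[:,:2].mean(0)
th=np.arctan2((a[:,0]*b[:,1]-a[:,1]*b[:,0]).sum(),(a*b).sum())
t=X[:,:2].mean(0)-Rz(th)[:2,:2]@mod.mean(0);print("up",t,th)
R=Rz(th)
def draw(img,p,parts,R,t,x,y,w,h,k,col=(0,255,0)):
    c=cv2.resize(img[y:y+h,x:x+w],None,fx=k,fy=k,interpolation=cv2.INTER_CUBIC);c=cv2.convertScaleAbs(c,alpha=1.5)
    E=[(i,j) for i in range(8) for j in range(i) if bin(i^j).count("1")==1]
    for b in parts:
        uv=(proj(p,b@R.T+t)-[x,y]+.5)*k-.5
        for i,j in E: cv2.line(c,tuple(np.round(uv[i]*16).astype(int)),tuple(np.round(uv[j]*16).astype(int)),col,1,cv2.LINE_AA,4)
    return c
SL=[box(0,0,y-5.5,y+5.5,122,155.5) for y in(-30,30)]
T=np.array([*t,0])
o=np.hstack([draw(P[1]["image"],P[1],UP()+SL,R,T,292,188,100,110,4),draw(P[0]["image"],P[0],UP()+SL,R,T,180,190,100,110,4)])
cv2.imwrite("pics/up0.png",o)
R=Rz(.3285);T=np.array([.475,.1945,0])
o=np.hstack([draw(P[1]["image"],P[1],BR,R,T,164,198,80,80,5),draw(P[0]["image"],P[0],BR,R,T,276,140,80,80,5)])
cv2.imwrite("pics/br0.png",o)
E
```

```text
[[ 0.5626 -0.091   0.014 ]
 [ 0.5924 -0.2249  0.014 ]
 [ 0.4671 -0.2473  0.014 ]
 [ 0.4397 -0.1159  0.014 ]]
up [ 0.54976807 -0.16283057] 0.20086452610659444
```

View pics/up0.png

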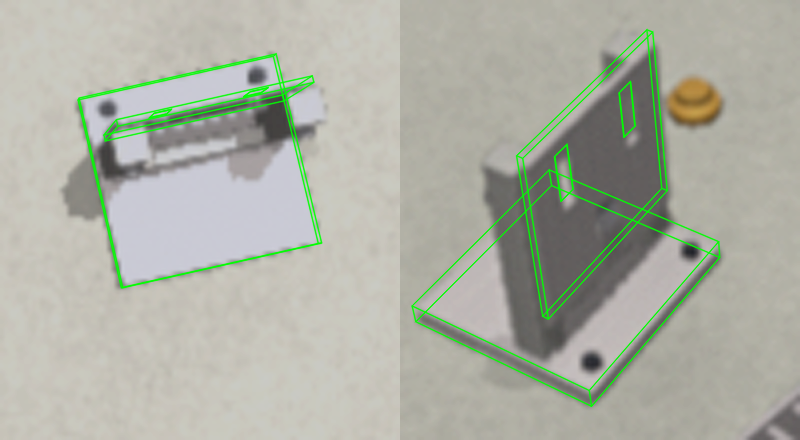

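View pics/br0.png

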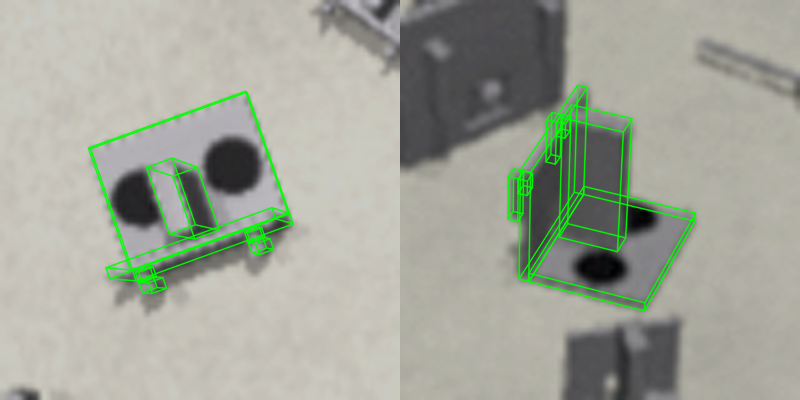

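```bash
cat >> h.py <<'E'
def draw(img,p,parts,R,t,x,y,w,h,k,col=(0,255,0),al=1.5):
    c=cv2.resize(img[y:y+h,x:x+w],None,fx=k,fy=k,interpolation=cv2.INTER_CUBIC);c=cv2.convertScaleAbs(c,alpha=al)
    E=[(i,j) for i in range(8) for j in range(i) if bin(i^j).count("1")==1]
    for b in parts:
        uv=(proj(p,b@R.T+t)-[x,y]+.5)*k-.5
        for i,j in E: cv2.line(c,tuple(np.round(uv[i]*16).astype(int)),tuple(np.round(uv[j]*16).astype(int)),col,1,cv2.LINE_AA,4)
    return c
def SL(s): return [box(0,0,y-5.5,y+5.5,122+s,155.5+s) for y in(-30,30)]
E
python3 - <<'E'
from h import *
P,M=pickle.load(open("m0.pkl","rb"))
I=sum(get.astype(float) for get in [P[0]["image"]])
R=Rz(.2009);T=np.array([.5498,-.1628,0])
o=np.hstack([draw(P[0]["image"],P[0],[],R,T,190,190,68,100,6,al=2),draw(P[0]["image"],P[0],UP(-4)[1:]+SL(-4),R,T,190,190,66,100,6)])[:600]
cv2.imwrite("pics/up1.png",o[:, :800])
o=np.vstack([draw(P[1]["image"],P[1],UP(-4)[1:],R,T,300,198,80,37,8),draw(P[1]["image"],P[1],[],R,T,300,198,80,37,8)])
cv2.imwrite("pics/up2.png",o)
E
```

```text
(no output)
```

View pics/up1.png

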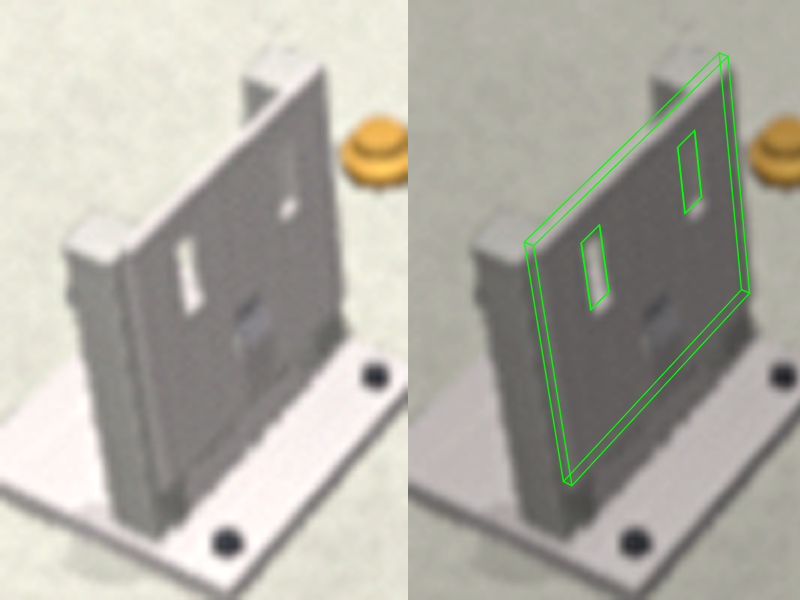

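View pics/up2.png

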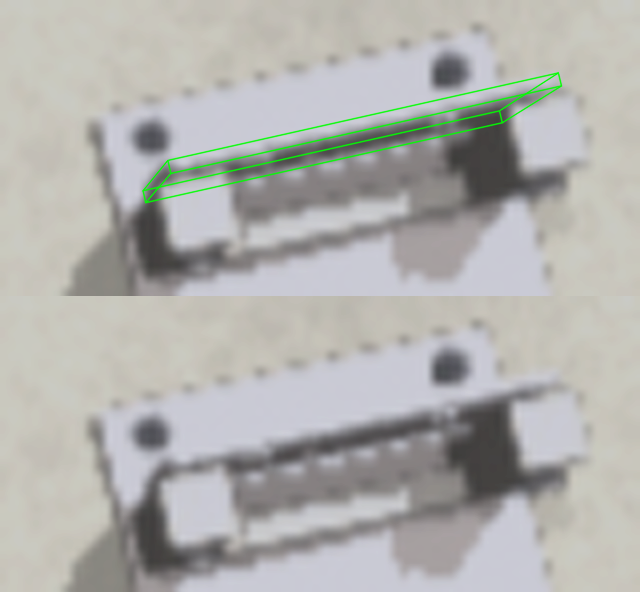

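```bash
cat > upfit.py <<'E'
from h import *
from scipy.ndimage import map_coordinates,gaussian_filter
P,M=pickle.load(open("m0.pkl","rb"))
G=[]
for p in P:
    g=gaussian_filter(cv2.cvtColor(p["image"],cv2.COLOR_BGR2GRAY).astype(float),.7)
    G.append((np.gradient(g,axis=1),np.gradient(g,axis=0)))
L=lambda *a:(np.array(a[:3])/1e3,np.array(a[3:6])/1e3)
def edges(c,s):
    pl=[L(0,-58,174+s,0,58,174+s)]
    if c==0:
        e=[L(30,-66,14,30,66,14),L(30,-66,0,30,66,0),L(-90,-68,14,28,-68,14),L(-90,-68,0,28,-68,0)]
        pl+=[L(-4,-55,174+s,-4,40,174+s),L(0,60,70+s,0,60,172+s),L(0,-60,70+s,0,-60,172+s)]
        for y in(-30,30): pl+=[L(0,y-4,122+s,0,y+4,122+s)]
        pl+=[L(0,-35.5,124+s,0,-35.5,150+s),L(0,-24.5,124+s,0,-24.5,150+s)]
    else:
        e=[L(30,-66,14,30,66,14),L(-100,-66,14,-100,66,14),L(-95,68,14,-40,68,14),L(-98,-68,14,-30,-68,14),L(10,68,14,29,68,14)]
        pl+=[L(-4,-40,174+s,-4,40,174+s)]
    return e,pl
def score(v,det=False):
    R=Rz(v[2]);T=np.array([v[0],v[1],0]);out=[]
    for c in(0,1):
        for grp in edges(c,v[3]*1e3):
            for a,b in grp:
                X=a+(b-a)*np.linspace(0,1,40)[:,None];uv=proj(P[c],X@R.T+T)
                d=uv[-1]-uv[0];n=np.array([-d[1],d[0]])/np.hypot(*d)
                q=[uv[:,1],uv[:,0]]
                val=n[0]*map_coordinates(G[c][0],q,order=1)+n[1]*map_coordinates(G[c][1],q,order=1)
                out.append(abs(val.mean()))
    return out if det else -sum(min(o,15) for o in out)
rng=np.random.default_rng(0);best=None;res=[]
for k in range(40):
    x0=np.array([.548,-.163,.205,-.003])+rng.normal(size=4)*[.004,.003,.015,.003]
    x0[3]=np.clip(x0[3],-.006,.006)
    sx=[x0]+[x0+np.eye(4)[i]*[.003,.003,.01,.003][i] for i in range(4)]
    r=minimize(score,x0,method="Nelder-Mead",options=dict(initial_simplex=sx,xatol=1e-5,fatol=1e-3,maxiter=600));res.append((r.fun,*r.x))
res.sort();print(np.round(res[:8],4));v=res[0][1:];print(np.round(score(v,True),1))
R=Rz(v[2]);T=np.array([v[0],v[1],0]);s=v[3]*1e3
cv2.imwrite("pics/upf1.png",draw(P[0]["image"],P[0],UP(s)+SL(s),R,T,178,190,106,100,6))
cv2.imwrite("pics/upf2.png",draw(P[1]["image"],P[1],UP(s),R,T,300,195,80,70,8))
E
python3 upfit.py
```

```text
[[-1.958467e+02  5.530000e-01 -1.637000e-01  1.942000e-01 -8.300000e-03]
 [-1.958467e+02  5.530000e-01 -1.637000e-01  1.942000e-01 -8.300000e-03]
 [-1.958467e+02  5.530000e-01 -1.637000e-01  1.942000e-01 -8.300000e-03]
 [-1.958467e+02  5.530000e-01 -1.637000e-01  1.942000e-01 -8.300000e-03]
 [-1.958467e+02  5.530000e-01 -1.638000e-01  1.942000e-01 -8.300000e-03]
 [-1.958467e+02  5.530000e-01 -1.638000e-01  1.942000e-01 -8.300000e-03]
 [-1.958467e+02  5.530000e-01 -1.637000e-01  1.942000e-01 -8.300000e-03]
 [-1.958467e+02  5.530000e-01 -1.637000e-01  1.942000e-01 -8.300000e-03]]
[18.6 15.2 14.3 11.6 15.2 14.1 16.1  0.3 10.9  9.4 14.1 13.   1.2  7.6
 12.6  0.6  9.7  1.5 15. ]
```

View pics/upf1.png

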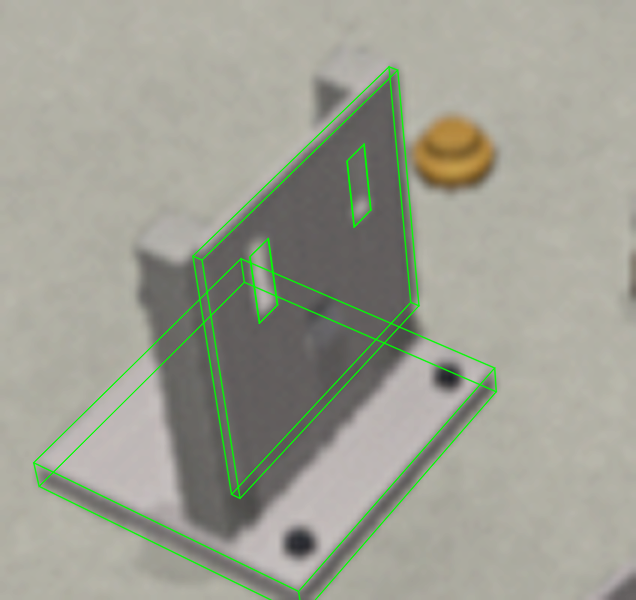

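View pics/upf2.png

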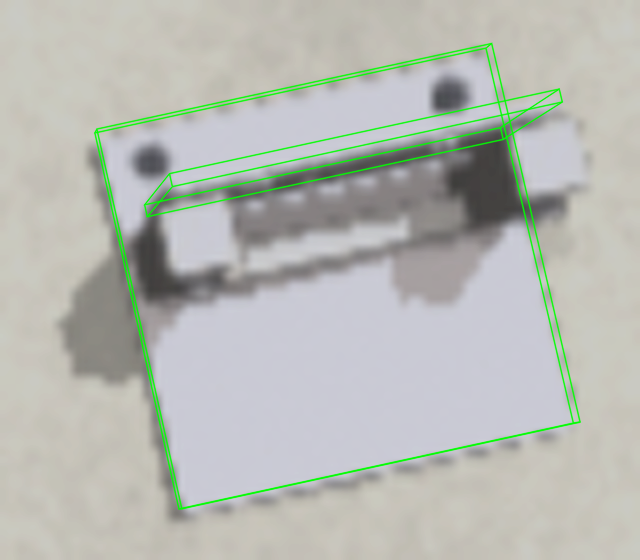

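```bash
python3 - <<'E'
import re
s=open("upfit.py").read()
s=s.replace("uv=proj(P[c],X@R.T+T)","uv=proj(P[c],X@R.T+T)+np.array(v[4+2*c:6+2*c])")
s=s.replace("-sum(min(o,15) for o in out)","-sum(min(o,15) for o in out)+3*sum(np.array(v[4:8])**2)+200*max(0,abs(v[3])-.006)*1000")
s=s.replace("size=4)*[.004,.003,.015,.003]","size=8)*[.004,.003,.015,.003,.5,.5,.5,.5]").replace("[.548,-.163,.205,-.003]","[.548,-.163,.205,-.003,0,0,0,0]")
s=s.replace("np.eye(4)[i]*[.003,.003,.01,.003][i] for i in range(4)","np.eye(8)[i]*[.003,.003,.01,.003,.5,.5,.5,.5][i] for i in range(8)").replace("maxiter=600","maxiter=2000")
s=s.replace("res[:8]","res[:6]").replace('cv2.imwrite("pics/upf1','P[0]["cx"]+=v[4];P[0]["cy"]+=v[5];P[1]["cx"]+=v[6];P[1]["cy"]+=v[7]\ncv2.imwrite("pics/upf1').replace("pics/upf","pics/upg")
open("upfit2.py","w").write(s)
E
python3 upfit2.py
```

```text
[[-2.020415e+02  5.508000e-01 -1.641000e-01  1.945000e-01 -6.000000e-03
   8.323000e-01  3.748000e-01  6.183000e-01  8.203000e-01]
 [-2.020028e+02  5.508000e-01 -1.643000e-01  1.949000e-01 -6.000000e-03
   8.781000e-01  3.004000e-01  5.436000e-01  8.679000e-01]
 [-2.018966e+02  5.507000e-01 -1.640000e-01  1.934000e-01 -6.000000e-03
   8.836000e-01  4.524000e-01  6.926000e-01  8.182000e-01]
 [-2.018395e+02  5.508000e-01 -1.639000e-01  1.957000e-01 -6.000000e-03
   8.208000e-01  4.098000e-01  6.893000e-01  9.217000e-01]
 [-2.014667e+02  5.510000e-01 -1.635000e-01  1.959000e-01 -6.000000e-03
   5.977000e-01  4.504000e-01  8.003000e-01  9.778000e-01]
 [-2.007232e+02  5.512000e-01 -1.638000e-01  1.907000e-01 -6.000000e-03
   5.165000e-01  4.415000e-01  7.711000e-01  9.892000e-01]]
[18.4 14.9 14.5 11.8 18.6  6.5 15.7  0.5 13.7  9.2 15.  12.4  2.7  3.4
 14.5  0.9 12.7 15.5 18.9]
```

View pics/upg1.png

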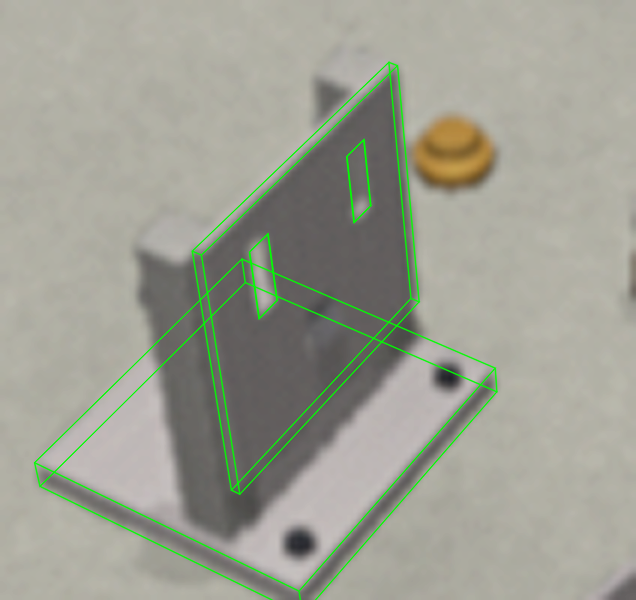

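View pics/upg2.png

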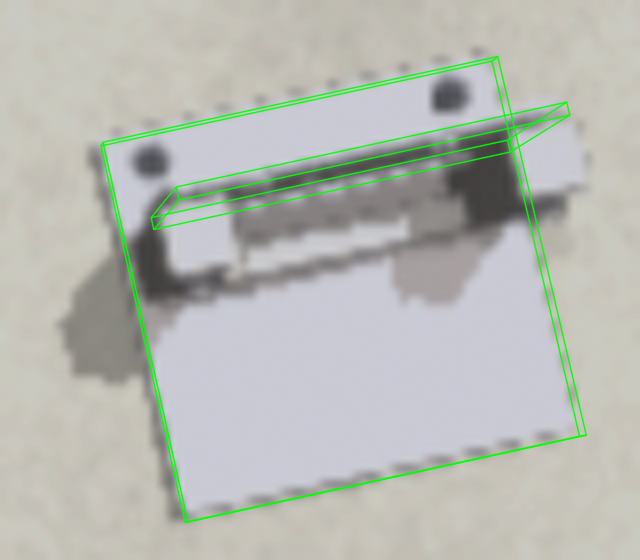

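```bash
cat > go.py <<'E'
import sys
from h import *
from plant import bot
o=bot.observe();R=o["tcp_rot"];p=o["tool_pos"]
x,y,z,yaw=map(float,sys.argv[1:5]) # TCP target, part yaw (jaw axis = part y, angle yaw+90)
d=R.T@(np.array([x,y,z])-p)*1e3
cur=np.degrees(np.arctan2(R[1,0],R[0,0]));tw=-(np.degrees(yaw)+90-cur)
print("t",o["t"],"pos",np.round(p,4),"cur yaw",round(np.radians(cur-90),4),"tilt",np.round(R[:2,2],4));print("d",np.round(d,1),"twist",round((tw+90)%180-90,1),"F",np.round(o["wrist_force"],1),"T",np.round(o["wrist_torque"],2),"w",round(o["width"],4))
E
python3 go.py .5015 .2035 .2 .3285
```

```text
t 0.6 pos [0.1845 0.6233 0.2563] cur yaw -0.2878 tilt [-0.  0.]
d [-312.5  423.1   56.3] twist -35.3 F [ 0.3 -0.6  0.8] T [ 0.03  0.04 -0.07] w 0.0852
```

Request:
{"method": "send_rows", "body": {
  "targets": [
    {"dx": -35, "dy": 47, "dz": 6, "twist": -4, "claw": 60},
    {"dx": -70, "dy": 94, "dz": 12, "twist": -8, "claw": 60},
    {"dx": -105, "dy": 141, "dz": 18, "twist": -12, "claw": 50},
    {"dx": -140, "dy": 188, "dz": 24, "twist": -16, "claw": 50},
    {"dx": -175, "dy": 236, "dz": 30, "twist": -20, "claw": 50},
    {"dx": -210, "dy": 284, "dz": 37, "twist": -24, "claw": 50},
    {"dx": -245, "dy": 332, "dz": 44, "twist": -28, "claw": 50},
    {"dx": -280, "dy": 380, "dz": 50, "twist": -32, "claw": 50},
    {"dx": -312.5, "dy": 423, "dz": 56, "twist": -35.3, "claw": 50},
    {"dx": -312.5, "dy": 423, "dz": 56, "twist": -35.3, "claw": 50}
  ]
}}

```text
t: 1.85
tool_pos: [0.5044, 0.1972, 0.2003]
tcp_rot: [[-0.312, 0.95, 0.001], [0.95, 0.312, -0.003], [-0.003, 0.001, -1.0]]
wrist_force: [-0.3, -0.2, -0.8]
width: 0.05
```

```bash
python3 go.py .5015 .2035 .080 .3285
python3 - <<'E'
from plant import get_image
from h import *
for n in("scene","top"):
    p=get_image(n);cv2.imwrite(f"pics/{n}1.png",p["image"])
    P=p if n=="scene" else P
    x,y=(260,90) if n=="scene" else (150,180)
    c=draw(p["image"],p,BR,Rz(.3285),np.array([.475,.1945,0]),x,y,100,120,4);cv2.imwrite(f"pics/{n}1.png",c)
a=cv2.imread("pics/scene1.png");b=cv2.imread("pics/top1.png");cv2.imwrite("pics/g1.png",np.hstack([a,b]))
E
```

```text
t 1.85 pos [0.5044 0.1972 0.2003] cur yaw 0.3174 tilt [ 0.0014 -0.0027]
d [  7.2  -0.9 120.3] twist -0.6 F [-0.3 -0.2 -0.8] T [ 0.03  0.02 -0.03] w 0.05
```

View pics/g1.png

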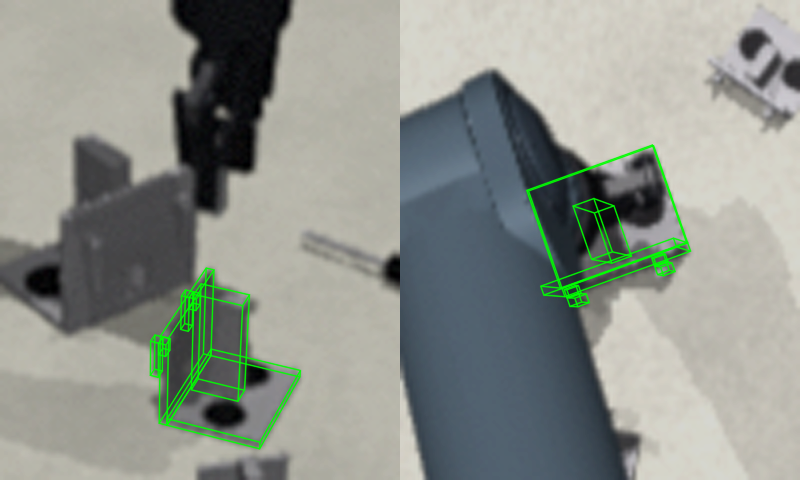

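Request:
{"method": "send_rows", "body": {
  "targets": [
    {"dx": 7, "dy": -1, "dz": 15, "twist": -0.6, "claw": 50},
    {"dx": 7, "dy": -1, "dz": 35, "twist": -0.6, "claw": 50},
    {"dx": 7, "dy": -1, "dz": 55, "twist": -0.6, "claw": 50},
    {"dx": 7, "dy": -1, "dz": 75, "twist": -0.6, "claw": 50},
    {"dx": 7, "dy": -1, "dz": 92, "twist": -0.6, "claw": 50},
    {"dx": 7, "dy": -1, "dz": 105, "twist": -0.6, "claw": 50},
    {"dx": 7, "dy": -1, "dz": 114, "twist": -0.6, "claw": 50},
    {"dx": 7, "dy": -1, "dz": 120, "twist": -0.6, "claw": 50},
    {"dx": 7, "dy": -1, "dz": 120, "twist": -0.6, "claw": 50},
    {"dx": 7, "dy": -1, "dz": 120, "twist": -0.6, "claw": 50}
  ]
}}

```text
t: 3.2
tool_pos: [0.499, 0.2095, 0.0809]
tcp_rot: [[-0.33, 0.944, 0.001], [0.944, 0.33, 0.001], [0.001, 0.001, -1.0]]
wrist_force: [0.3, 0.2, 0.5]
width: 0.0501
```

```bash
python3 go.py .5015 .2035 .080 .3285
python3 - <<'E'
from plant import get_image
from h import *
p=get_image("scene");cv2.imwrite("pics/g2.png",draw(p["image"],p,[],None,None,260,90,100,120,5))
E
```

```text
t 3.2 pos [0.499  0.2095 0.0809] cur yaw 0.3361 tilt [0.0008 0.001 ]
d [-6.5  0.4  0.9] twist 0.4 F [0.3 0.2 0.5] T [-0.02  0.01  0.01] w 0.0501
```

View pics/g2.png

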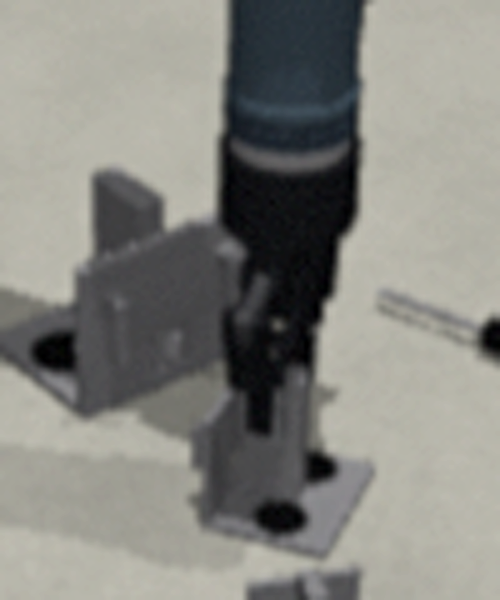

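Request:
{"method": "send_rows", "body": {
  "targets": [
    {"dx": -6.5, "dy": 0.4, "dz": 0.9, "twist": 0.4, "claw": 50},
    {"dx": -6.5, "dy": 0.4, "dz": 0.9, "twist": 0.4, "claw": 50},
    {"dx": -6.5, "dy": 0.4, "dz": 0.9, "twist": 0.4, "claw": 40},
    {"dx": -6.5, "dy": 0.4, "dz": 0.9, "twist": 0.4, "claw": 30},
    {"dx": -6.5, "dy": 0.4, "dz": 0.9, "twist": 0.4, "claw": 22},
    {"dx": -6.5, "dy": 0.4, "dz": 0.9, "twist": 0.4, "claw": 16},
    {"dx": -6.5, "dy": 0.4, "dz": 0.9, "twist": 0.4, "claw": 12},
    {"dx": -6.5, "dy": 0.4, "dz": 0.9, "twist": 0.4, "claw": 8},
    {"dx": -6.5, "dy": 0.4, "dz": 0.9, "twist": 0.4, "claw": 6},
    {"dx": -6.5, "dy": 0.4, "dz": 0.9, "twist": 0.4, "claw": 6}
  ],
  "grip_force": 70
}}

```text
t: 4.5
tool_pos: [0.5014, 0.2042, 0.0801]
tcp_rot: [[-0.324, 0.946, 0.001], [0.946, 0.324, 0.002], [0.001, 0.001, -1.0]]
wrist_force: [-1.0, 1.1, 0.8]
width: 0.0131
```

```bash
python3 go.py .5015 .2035 .080 .3285;python3 go.py .5015 .2035 .080 .3285
python3 - <<'E'
from plant import get_image
from h import *
a=get_image("scene");b=get_image("top")
cv2.imwrite("pics/g3.png",np.hstack([draw(a["image"],a,[],None,None,280,120,80,110,5),draw(b["image"],b,BR,Rz(.3285),np.array([.475,.1945,0]),160,190,80,110,5)]))
E
```

```text
t 4.5 pos [0.5014 0.2042 0.0801] cur yaw 0.3296 tilt [0.0008 0.0017]
d [-0.7 -0.1  0.1] twist 0.1 F [-1.   1.1  0.8] T [ 0.44  0.19 -0.  ] w 0.0131
t 4.5 pos [0.5014 0.2042 0.0801] cur yaw 0.3296 tilt [0.0008 0.0017]
d [-0.7 -0.1  0.1] twist 0.1 F [-1.   1.1  0.8] T [ 0.44  0.19 -0.  ] w 0.0131
```

View pics/g3.png

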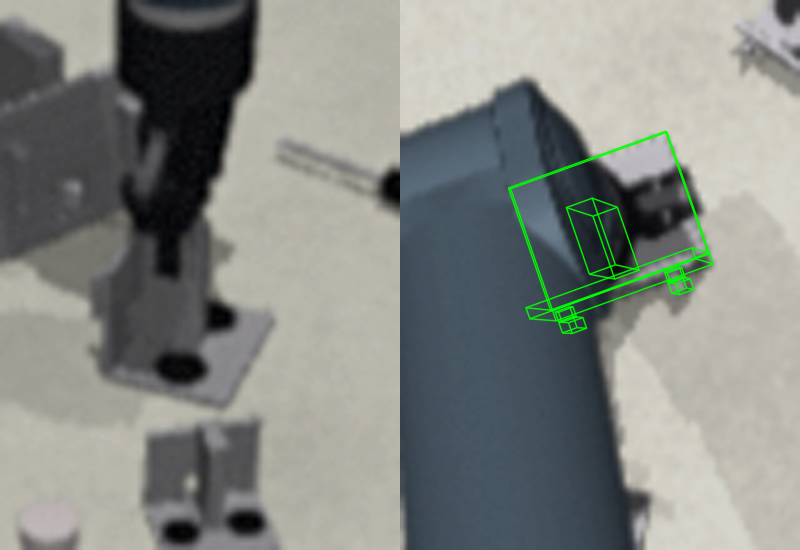

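Request:
{"method": "send_rows", "body": {
  "targets": [
    {"dx": 0, "dy": 0, "dz": -15, "twist": 0, "claw": 6},
    {"dx": 0, "dy": 0, "dz": -45, "twist": 0, "claw": 6},
    {"dx": 0, "dy": 0, "dz": -80, "twist": 0, "claw": 6},
    {"dx": -15, "dy": 6, "dz": -112, "twist": 1, "claw": 6},
    {"dx": -45, "dy": 20, "dz": -128, "twist": 2, "claw": 6},
    {"dx": -85, "dy": 37, "dz": -130, "twist": 3.5, "claw": 6},
    {"dx": -125, "dy": 55, "dz": -130, "twist": 5, "claw": 6},
    {"dx": -165, "dy": 72, "dz": -130, "twist": 6.5, "claw": 6},
    {"dx": -198, "dy": 86, "dz": -130, "twist": 7.7, "claw": 6},
    {"dx": -216, "dy": 94, "dz": -130, "twist": 7.7, "claw": 6}
  ]
}}

```text
t: 5.85
tool_pos: [0.6604, 0.026, 0.2098]
tcp_rot: [[-0.19, 0.982, -0.0], [0.982, 0.19, -0.001], [-0.001, -0.0, -1.0]]
wrist_force: [-0.2, -0.2, -4.3]
width: 0.0131
```

```bash
python3 go.py .648 -.144 .190 .195
```

```text
t 5.85 pos [0.6604 0.026  0.2098] cur yaw 0.1913 tilt [-0.0001 -0.0009]
d [-164.5  -44.5   20. ] twist -0.2 F [-0.2 -0.2 -4.3] T [-0.    0.01 -0.01] w 0.0131
```

Request:
{"method": "send_rows", "body": {
  "targets": [
    {"dx": -15, "dy": -4, "dz": 0, "twist": 0, "claw": 6},
    {"dx": -45, "dy": -12, "dz": 4, "twist": 0, "claw": 6},
    {"dx": -80, "dy": -22, "dz": 10, "twist": 0, "claw": 6},
    {"dx": -112, "dy": -30, "dz": 18, "twist": 0, "claw": 6},
    {"dx": -138, "dy": -37, "dz": 26, "twist": -0.2, "claw": 6},
    {"dx": -155, "dy": -42, "dz": 33, "twist": -0.2, "claw": 6},
    {"dx": -164.5, "dy": -44.5, "dz": 38, "twist": -0.2, "claw": 6},
    {"dx": -164.5, "dy": -44.5, "dz": 40, "twist": -0.2, "claw": 6},
    {"dx": -164.5, "dy": -44.5, "dz": 40, "twist": -0.2, "claw": 6},
    {"dx": -164.5, "dy": -44.5, "dz": 40, "twist": -0.2, "claw": 6}
  ]
}}

```text
t: 7.1
tool_pos: [0.6486, -0.1423, 0.1702]
tcp_rot: [[-0.196, 0.981, 0.001], [0.981, 0.196, -0.0], [-0.0, 0.001, -1.0]]
wrist_force: [-0.5, -1.1, -3.0]
width: 0.0133
```

```bash
cat > see.py <<'E'
import sys
from plant import get_image,bot
from h import *
n=sys.argv[1];s=-6
a=get_image("scene");b=get_image("top");o=bot.observe()
pickle.dump((a,b,o),open(f"s{n}.pkl","wb"))
R=o["tcp_rot"];T=o["tool_pos"];yaw=np.arctan2(R[1,0],R[0,0])-np.pi/2
if yaw<-1.57: yaw+=np.pi
Rb=Rz(yaw);t=T+Rb@np.array([-.028,0,-.080])
x,y=170,165
A=draw(a["image"],a,BR,Rb,t,x,y,100,130,4.5 and 4);B=draw(b["image"],b,BR,Rb,t,285,150,100,130,4)
cv2.imwrite(f"pics/s{n}.png",np.hstack([A,B]))
U=Rz(.195);print("t",o["t"],"origin in upright frame mm",np.round(U.T@(t-[.5505,-.164,0])*1e3,1),"yaw rel",round(yaw-.195,4),"F(up)",np.round(U.T@o["wrist_force"],1))
E
python3 see.py 4
```

```text
t 7.2 origin in upright frame mm [72.2  1.7 90.3] yaw rel 0.0014 F(up) [ 0.5  0.7 -3.5]
```

View pics/s4.png

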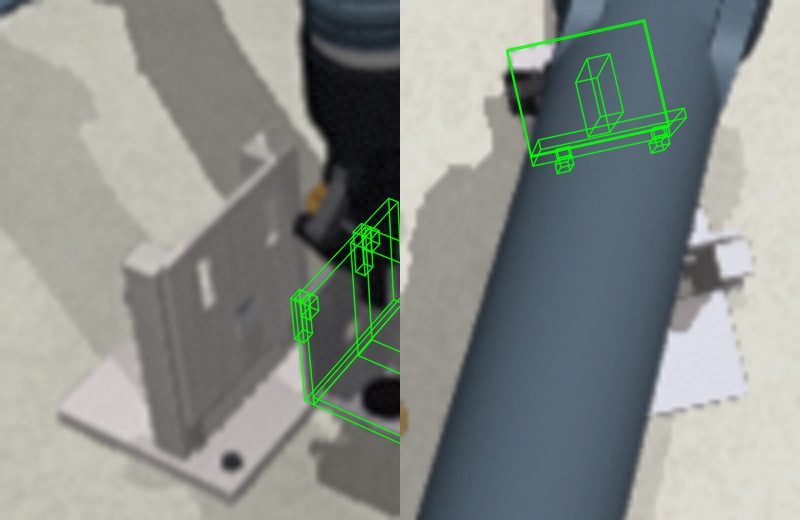

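```bash
cat > ov.py <<'E'
import sys
from h import *
n=sys.argv[1];x,y,w,h,k=map(int,sys.argv[2:7]);du,dv=map(float,sys.argv[7:9])
a,b,o=pickle.load(open(f"s{n}.pkl","rb"))
R=o["tcp_rot"];T=o["tool_pos"];yaw=np.arctan2(R[1,0],R[0,0])-np.pi/2
if yaw<-1.57: yaw+=np.pi
Rb=Rz(yaw);t=T+Rb@np.array([-.028,0,-.080])
I=draw(a["image"],a,[],Rb,t,x,y,w,h,k)
a["cx"]+=du;a["cy"]+=dv
J=draw(a["image"],a,BR,Rb,t,x,y,w,h,k)
cv2.imwrite(f"pics/ov{n}.png",np.hstack([I,J]))
E
python3 ov.py 4 235 195 80 100 5 0 0
```

```text
(no output)
```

View pics/ov4.png

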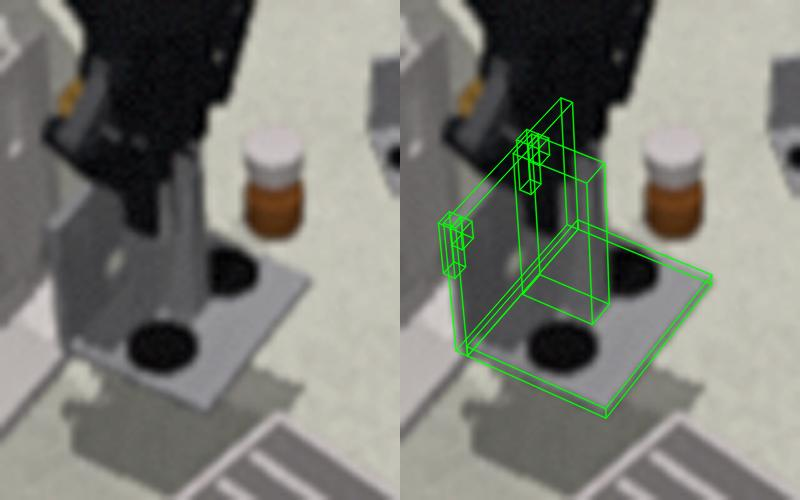

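```bash
cat > brfit.py <<'E'
# fit bracket offset (scene pixels + yaw) against FK, and the upright in the same picture
import sys
from h import *
from scipy.ndimage import map_coordinates,gaussian_filter
n=sys.argv[1];a,b,o=pickle.load(open(f"s{n}.pkl","rb"))
g=gaussian_filter(cv2.cvtColor(a["image"],cv2.COLOR_BGR2GRAY).astype(float),.6);GX,GY=np.gradient(g,axis=1),np.gradient(g,axis=0)
L=lambda *q:(np.array(q[:3])/1e3,np.array(q[3:6])/1e3)
E=[L(76,-44,6,76,44,6),L(76,-44,0,76,44,0),L(8,-45,0,75,-45,0),L(8,-45,6,75,-45,6),L(0,-45,5,0,-45,75),L(20,45,6,75,45,6)]
R=o["tcp_rot"];T=o["tool_pos"];yaw=np.arctan2(R[1,0],R[0,0])-np.pi/2
if yaw<-1.57: yaw+=np.pi
def sc(v,det=False):
    Rb=Rz(yaw+v[2]);t=T+Rb@np.array([-.028,0,-.080]);out=[]
    for p,q in E:
        X=p+(q-p)*np.linspace(0,1,40)[:,None];uv=proj(a,X@Rb.T+t)+v[:2]
        d=uv[-1]-uv[0];m=np.array([-d[1],d[0]])/np.hypot(*d);c=[uv[:,1],uv[:,0]]
        out.append(abs((m[0]*map_coordinates(GX,c,order=1)+m[1]*map_coordinates(GY,c,order=1)).mean()))
    return out if det else -sum(out)
res=[]
for i in np.arange(-3,3.1,1):
    for j in np.arange(-3,3.1,1):
        r=minimize(sc,[i,j,0],method="Nelder-Mead",options=dict(initial_simplex=[[i,j,0],[i+.7,j,0],[i,j+.7,0],[i,j,.02]]));res.append((r.fun,*r.x))
res.sort();print(np.round(res[:12:3],3));print(np.round(sc(res[0][1:],True),1))
E
python3 brfit.py 4
```

```text
[[-6.212e+01  8.190e-01  9.070e-01  1.100e-02]
 [-6.212e+01  8.190e-01  9.070e-01  1.100e-02]
 [-6.212e+01  8.190e-01  9.070e-01  1.100e-02]
 [-6.212e+01  8.190e-01  9.070e-01  1.100e-02]]
[ 9.1  8.6  3.8  5.3 16.1 19.1]
```

```bash
python3 ov.py 4 240 215 60 70 6 0.8 0.9; cp pics/ov4.png pics/ov4b.png;  python3 ov.py 4 240 215 60 70 6 0.8 -0.9; cp pics/ov4.png pics/ov4c.png; python3 - <<'E'
import cv2,numpy as np
a=cv2.imread("pics/ov4b.png");b=cv2.imread("pics/ov4c.png");cv2.imwrite("pics/ov4d.png",np.hstack([a[:,360:],b[:,360:]]))
E
```

```text
(no output)
```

View pics/ov4d.png

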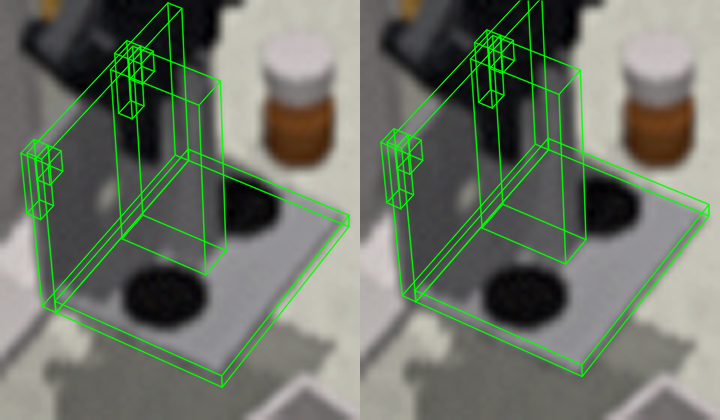

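Request:
{"method": "send_rows", "body": {
  "targets": [
    {"dx": 0, "dy": -6, "dz": 1, "twist": 0, "claw": 6},
    {"dx": -1, "dy": -15, "dz": 3, "twist": 0, "claw": 6},
    {"dx": -1.7, "dy": -25, "dz": 4.3, "twist": 0, "claw": 6},
    {"dx": -1.7, "dy": -34, "dz": 4.3, "twist": 0, "claw": 6},
    {"dx": -1.7, "dy": -42, "dz": 4.3, "twist": 0, "claw": 6},
    {"dx": -1.7, "dy": -48, "dz": 4.3, "twist": 0, "claw": 6},
    {"dx": -1.7, "dy": -52, "dz": 4.3, "twist": 0, "claw": 6},
    {"dx": -1.7, "dy": -54, "dz": 4.3, "twist": 0, "claw": 6},
    {"dx": -1.7, "dy": -54, "dz": 4.3, "twist": 0, "claw": 6},
    {"dx": -1.7, "dy": -54, "dz": 4.3, "twist": 0, "claw": 6}
  ]
}}

```text
t: 8.45
tool_pos: [0.5961, -0.155, 0.166]
tcp_rot: [[-0.195, 0.981, 0.001], [0.981, 0.195, -0.001], [-0.001, 0.001, -1.0]]
wrist_force: [0.0, 1.0, -3.4]
width: 0.0131
```

```bash
python3 see.py 5; python3 ov.py 5 195 185 90 120 5 0 0; python3 - <<'E'
import cv2
a=cv2.imread("pics/ov5.png");print(a.shape);cv2.imwrite("pics/ov5a.png",a[:,:450]);cv2.imwrite("pics/ov5b.png",a[:,450:])
E
```

```text
t 8.55 origin in upright frame mm [18.5 -0.1 86. ] yaw rel 0.0017 F(up) [ 0.  -0.8 -3.2]
(600, 900, 3)
```

View pics/ov5a.png

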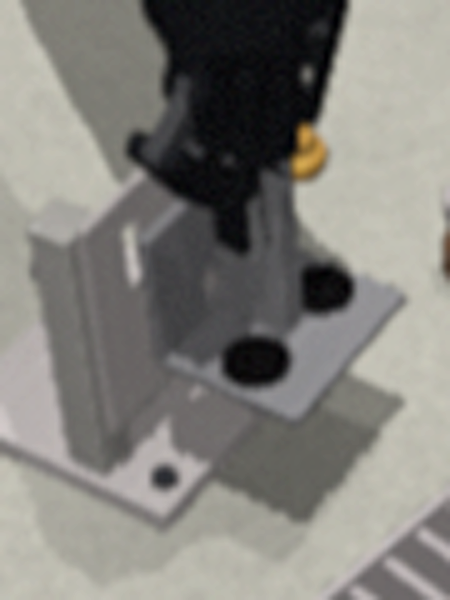

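View pics/ov5b.png

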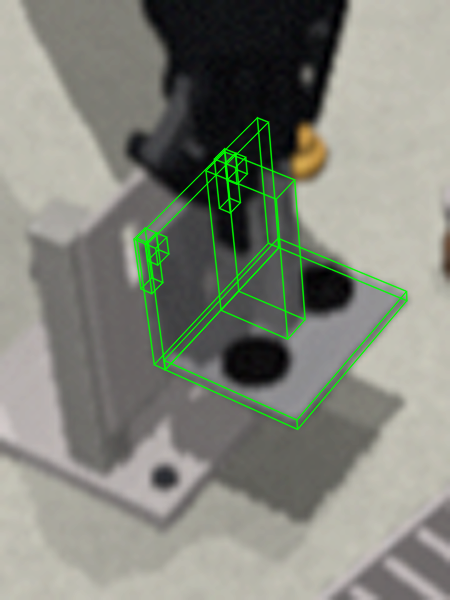

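View pics/s5.png

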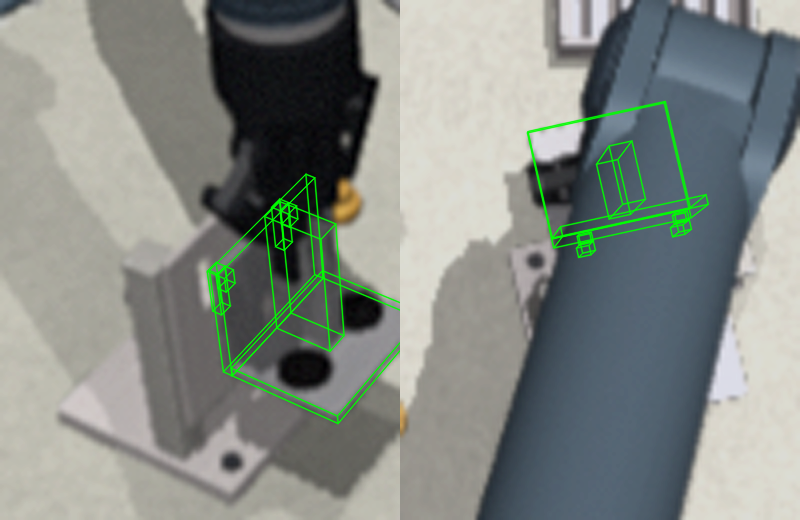

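Request:
{"method": "send_rows", "body": {
  "targets": [
    {"dx": 0, "dy": -1, "dz": 0.5, "twist": 0, "claw": 6},
    {"dx": 0, "dy": -2, "dz": 0.5, "twist": 0, "claw": 6},
    {"dx": 0, "dy": -3, "dz": 0.5, "twist": 0, "claw": 6},
    {"dx": 0, "dy": -4, "dz": 0.5, "twist": 0, "claw": 6},
    {"dx": 0, "dy": -5, "dz": 0.5, "twist": 0, "claw": 6},
    {"dx": 0, "dy": -6, "dz": 0.5, "twist": 0, "claw": 6},
    {"dx": 0, "dy": -7, "dz": 0.5, "twist": 0, "claw": 6},
    {"dx": 0, "dy": -7.5, "dz": 0.5, "twist": 0, "claw": 6},
    {"dx": 0, "dy": -8, "dz": 0.5, "twist": 0, "claw": 6},
    {"dx": 0, "dy": -8, "dz": 0.5, "twist": 0, "claw": 6}
  ]
}}

```text
t: 9.8
tool_pos: [0.5882, -0.1566, 0.1654]
tcp_rot: [[-0.195, 0.981, 0.001], [0.981, 0.195, -0.001], [-0.001, 0.001, -1.0]]
wrist_force: [0.2, -0.7, -3.5]
width: 0.0135
```

```bash
python3 see.py 6; python3 ov.py 6 195 185 80 120 5 0.7 -1
```

```text
t 9.9 origin in upright frame mm [10.5 -0.  85.5] yaw rel 0.0017 F(up) [-0.2  0.2 -2.8]
```

View pics/ov6.png

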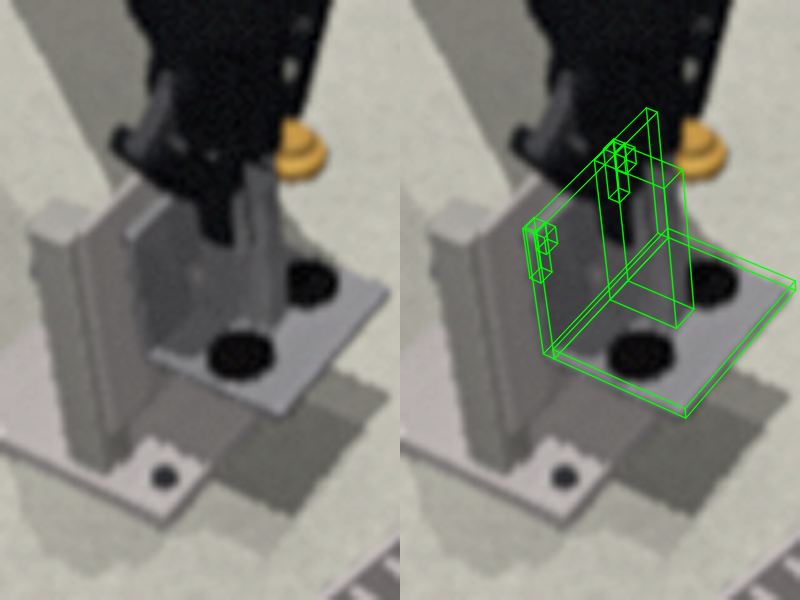

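Request:
{"method": "send_rows", "body": {
  "targets": [
    {"dx": 0, "dy": -0.5, "dz": 0, "twist": 0, "claw": 6},
    {"dx": 0, "dy": -1, "dz": 0, "twist": 0, "claw": 6},
    {"dx": 0, "dy": -1.5, "dz": 0, "twist": 0, "claw": 6},
    {"dx": 0, "dy": -2, "dz": 0, "twist": 0, "claw": 6},
    {"dx": 0, "dy": -2.5, "dz": 0, "twist": 0, "claw": 6},
    {"dx": 0, "dy": -3, "dz": 0, "twist": 0, "claw": 6},
    {"dx": 0, "dy": -3, "dz": 0, "twist": 0, "claw": 6},
    {"dx": 0, "dy": -3, "dz": 0, "twist": 0, "claw": 6},
    {"dx": 0, "dy": -3, "dz": 0, "twist": 0, "claw": 6},
    {"dx": 0, "dy": -3, "dz": 0, "twist": 0, "claw": 6}
  ]
}}

```text
t: 11.15
tool_pos: [0.5854, -0.1571, 0.1655]
tcp_rot: [[-0.195, 0.981, 0.001], [0.981, 0.195, -0.001], [-0.001, 0.001, -1.0]]
wrist_force: [-0.4, 0.1, -3.4]
width: 0.0132
```

```bash
python3 go.py .5807 -.1581 .1655 .195
```

```text
t 11.15 pos [ 0.5854 -0.1571  0.1655] cur yaw 0.1967 tilt [ 0.0008 -0.0006]
d [-0.1 -4.8 -0. ] twist 0.1 F [-0.4  0.1 -3.4] T [-0.03 -0.04 -0.03] w 0.0132
```

Request:
{"method": "send_rows", "body": {
  "targets": [
    {"dx": 0, "dy": -0.5, "dz": 0, "twist": 0, "claw": 6},
    {"dx": 0, "dy": -1, "dz": 0, "twist": 0, "claw": 6},
    {"dx": 0, "dy": -1.5, "dz": 0, "twist": 0, "claw": 6},
    {"dx": 0, "dy": -2, "dz": 0, "twist": 0, "claw": 6},
    {"dx": 0, "dy": -2.5, "dz": 0, "twist": 0, "claw": 6},
    {"dx": 0, "dy": -3, "dz": 0, "twist": 0, "claw": 6},
    {"dx": 0, "dy": -3.5, "dz": 0, "twist": 0, "claw": 6},
    {"dx": 0, "dy": -3.5, "dz": 0, "twist": 0, "claw": 6},
    {"dx": 0, "dy": -3.5, "dz": 0, "twist": 0, "claw": 6},
    {"dx": 0, "dy": -3.5, "dz": 0, "twist": 0, "claw": 6}
  ]
}}

```text
t: 12.4
tool_pos: [0.5819, -0.1578, 0.1655]
tcp_rot: [[-0.195, 0.981, 0.001], [0.981, 0.195, -0.001], [-0.001, 0.001, -1.0]]
wrist_force: [-0.0, 0.8, -3.7]
width: 0.0129
```

```bash
python3 see.py 8; python3 go.py .5807 -.1581 .1655 .195;python3 ov.py 8 195 185 80 120 5 0.7 -1
```

```text
t 12.5 origin in upright frame mm [ 4.1 -0.1 85.5] yaw rel 0.0018 F(up) [ 0.6  0.7 -3.5]
t 12.5 pos [ 0.582  -0.1578  0.1655] cur yaw 0.1968 tilt [ 0.0009 -0.0006]
d [-0.  -1.3 -0. ] twist 0.1 F [ 0.4  0.8 -3.5] T [ 0.02 -0.05  0.01] w 0.0132
```

View pics/ov8.png

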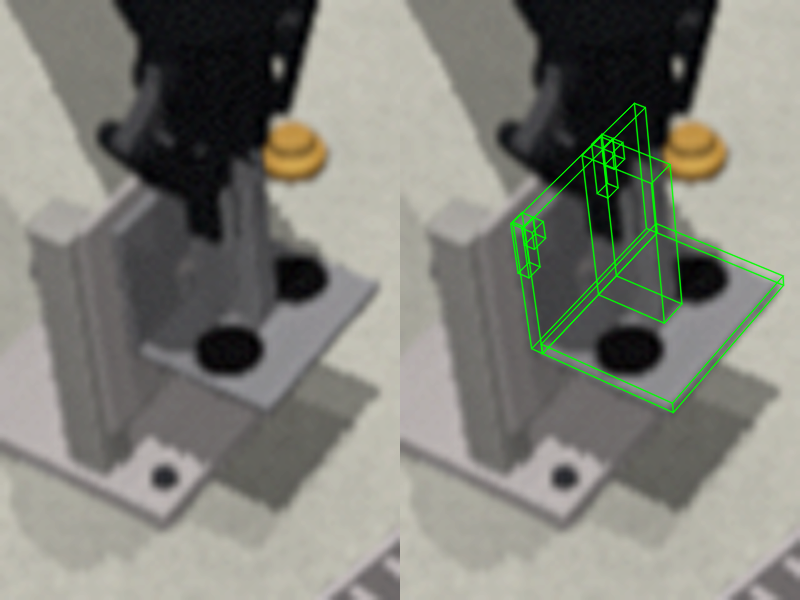

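Request:
{"method": "send_rows", "body": {
  "targets": [
    {"dx": 0, "dy": -0.5, "dz": 0, "twist": 0, "claw": 6},
    {"dx": 0, "dy": -1, "dz": 0, "twist": 0, "claw": 6},
    {"dx": 0, "dy": -1.5, "dz": 0, "twist": 0, "claw": 6},
    {"dx": 0, "dy": -2, "dz": 0, "twist": 0, "claw": 6},
    {"dx": 0, "dy": -2.5, "dz": 0, "twist": 0, "claw": 6},
    {"dx": 0, "dy": -3, "dz": 0, "twist": 0, "claw": 6},
    {"dx": 0, "dy": -3.5, "dz": 0, "twist": 0, "claw": 6},
    {"dx": 0, "dy": -3.5, "dz": 0, "twist": 0, "claw": 6},
    {"dx": 0, "dy": -3.5, "dz": 0, "twist": 0, "claw": 6},
    {"dx": 0, "dy": -3.5, "dz": 0, "twist": 0, "claw": 6}
  ]
}}

```text
t: 13.75
tool_pos: [0.5794, -0.1582, 0.1657]
tcp_rot: [[-0.196, 0.981, 0.003], [0.981, 0.196, -0.001], [-0.001, 0.003, -1.0]]
wrist_force: [4.6, 0.9, -5.9]
width: 0.0133
```

```bash
python3 see.py 9; python3 go.py .5807 -.1581 .1655 .195
```

```text
t 13.85 origin in upright frame mm [ 1.5  0.1 85.7] yaw rel 0.0024 F(up) [ 5.6 -0.2 -5.5]
t 13.85 pos [ 0.5794 -0.1582  0.1657] cur yaw 0.1974 tilt [ 0.0027 -0.0007]
d [-0.2  1.3  0.2] twist 0.1 F [ 5.5  0.9 -5.5] T [ 0.12 -1.08  0.14] w 0.0131
```

```bash
python3 ov.py 9 195 195 66 90 6 0.7 -1; python3 - <<'E'
import sys;sys.path.insert(0,".")
from h import *
a,b,o=pickle.load(open("s9.pkl","rb"))
cv2.imwrite("pics/t9.png",draw(b["image"],b,UP(-6),Rz(.195),np.array([.5505,-.164,0]),300,170,90,95,6))
E
```

```text
(no output)
```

View pics/ov9.png

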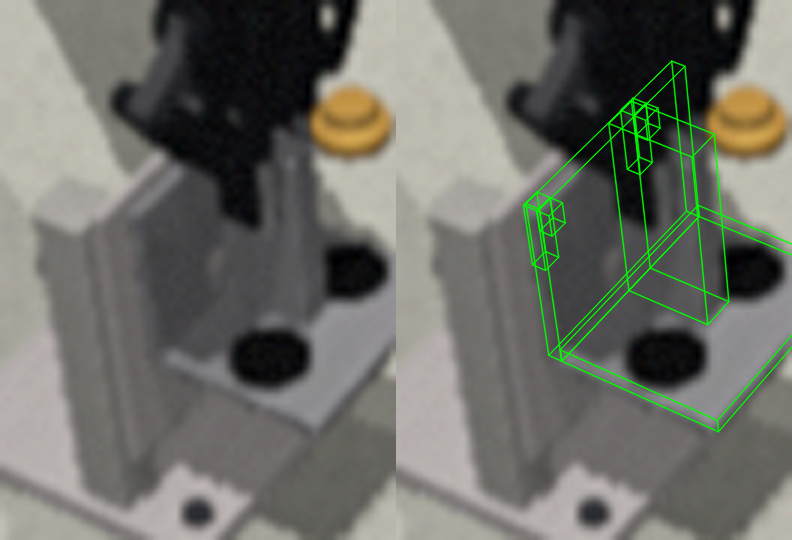

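View pics/t9.png

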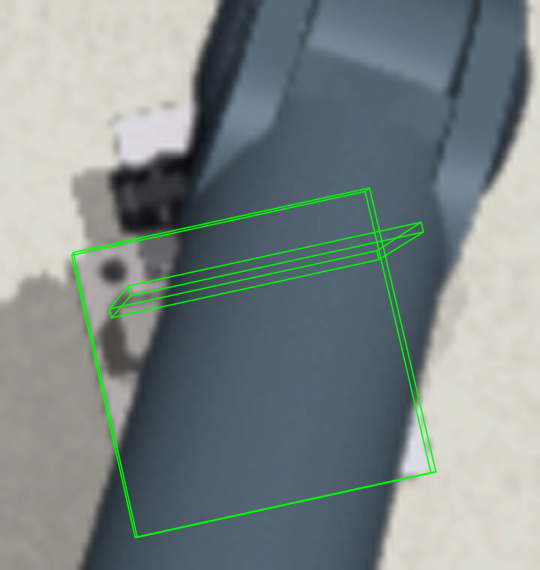

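Request:
{"method": "send_rows", "body": {
  "targets": [
    {"dx": 0, "dy": 0, "dz": 1, "twist": 0, "claw": 6},
    {"dx": 0, "dy": 0, "dz": 2, "twist": 0, "claw": 6},
    {"dx": 0, "dy": 0, "dz": 3, "twist": 0, "claw": 6},
    {"dx": 0, "dy": 0, "dz": 4, "twist": 0, "claw": 6},
    {"dx": 0, "dy": 0, "dz": 5, "twist": 0, "claw": 6},
    {"dx": 0, "dy": 0, "dz": 6, "twist": 0, "claw": 6},
    {"dx": 0, "dy": 0, "dz": 7, "twist": 0, "claw": 6},
    {"dx": 0, "dy": 0, "dz": 8, "twist": 0, "claw": 6},
    {"dx": 0, "dy": 0, "dz": 8, "twist": 0, "claw": 6},
    {"dx": 0, "dy": 0, "dz": 8, "twist": 0, "claw": 6}
  ]
}}

```text
t: 15.1
tool_pos: [0.5807, -0.1582, 0.1592]
tcp_rot: [[-0.197, 0.98, 0.005], [0.98, 0.197, -0.001], [-0.002, 0.005, -1.0]]
wrist_force: [2.7, 1.1, 6.5]
width: 0.0131
```

```bash
python3 see.py 10; python3 go.py .5807 -.1581 .1655 .195
```

```text
t 15.2 origin in upright frame mm [ 2.8 -0.2 79.3] yaw rel 0.0029 F(up) [2.4 0.8 6.4]
t 15.2 pos [ 0.5807 -0.1581  0.1593] cur yaw 0.1979 tilt [ 0.0055 -0.0006]
d [ 0.   0.  -6.2] twist 0.2 F [2.2 1.2 6.4] T [ 0.35 -0.59  0.07] w 0.0131
```

Request:
{"method": "send_rows", "body": {
  "targets": [
    {"dx": 0, "dy": -0.5, "dz": 2, "twist": 0, "claw": 6},
    {"dx": 0, "dy": -1, "dz": 3, "twist": 0, "claw": 6},
    {"dx": 0, "dy": -1, "dz": 4, "twist": 0, "claw": 6},
    {"dx": 0, "dy": -1, "dz": 5, "twist": 0, "claw": 6},
    {"dx": 0, "dy": -1, "dz": 6, "twist": 0, "claw": 6},
    {"dx": 0, "dy": -1, "dz": 7, "twist": 0, "claw": 6},
    {"dx": 0, "dy": -1, "dz": 8, "twist": 0, "claw": 6},
    {"dx": 0, "dy": -1, "dz": 8, "twist": 0, "claw": 6},
    {"dx": 0, "dy": -1, "dz": 8, "twist": 0, "claw": 6},
    {"dx": 0, "dy": -1, "dz": 8, "twist": 0, "claw": 6}
  ]
}}

```text
t: 16.45
tool_pos: [0.5807, -0.1583, 0.1531]
tcp_rot: [[-0.197, 0.98, 0.007], [0.98, 0.197, -0.0], [-0.002, 0.007, -1.0]]
wrist_force: [1.2, 1.7, 8.5]
width: 0.0133
```

```bash
python3 see.py 11; python3 go.py .5807 -.1581 .1655 .195
```

```text
t 16.55 origin in upright frame mm [ 2.8 -0.4 73.1] yaw rel 0.0033 F(up) [1.1 1.7 9.2]
t 16.55 pos [ 0.5808 -0.1583  0.1531] cur yaw 0.1983 tilt [ 0.0074 -0.0002]
d [  0.2   0.1 -12.4] twist 0.2 F [0.7 1.8 9.2] T [ 0.39 -0.33  0.1 ] w 0.0129
```

Request:
{"method": "send_rows", "body": {
  "targets": [
    {"dx": 0, "dy": -0.5, "dz": 2, "twist": 0, "claw": 6},
    {"dx": 0, "dy": -1, "dz": 3, "twist": 0, "claw": 6},
    {"dx": 0, "dy": -1, "dz": 4, "twist": 0, "claw": 6},
    {"dx": 0, "dy": -1, "dz": 5, "twist": 0, "claw": 6},
    {"dx": 0, "dy": -1, "dz": 6, "twist": 0, "claw": 6},
    {"dx": 0, "dy": -1, "dz": 7, "twist": 0, "claw": 6},
    {"dx": 0, "dy": -1, "dz": 8, "twist": 0, "claw": 6},
    {"dx": 0, "dy": -1, "dz": 8, "twist": 0, "claw": 6},
    {"dx": 0, "dy": -1, "dz": 8, "twist": 0, "claw": 6},
    {"dx": 0, "dy": -1, "dz": 8, "twist": 0, "claw": 6}
  ]
}}

```text
t: 17.8
tool_pos: [0.5807, -0.1583, 0.1467]
tcp_rot: [[-0.197, 0.98, 0.009], [0.98, 0.197, 0.0], [-0.001, 0.009, -1.0]]
wrist_force: [1.9, 0.9, 7.8]
width: 0.013
```

```bash
python3 see.py 12; python3 go.py .5807 -.1581 .1655 .195
```

```text
t 17.9 origin in upright frame mm [ 2.7 -0.4 66.7] yaw rel 0.0036 F(up) [1.4 2.1 7.3]
t 17.9 pos [ 0.5807 -0.1584  0.1467] cur yaw 0.1986 tilt [0.009  0.0004]
d [  0.2   0.2 -18.8] twist 0.2 F [1.  2.3 7.3] T [ 0.42 -0.26  0.02] w 0.0134
```

Still sliding against the spring, with about 11 N of resistance. Next, a few more millimetres.

Request:
{"method": "send_rows", "body": {
  "targets": [
    {"dx": 0, "dy": -0.5, "dz": 2, "twist": 0, "claw": 6},
    {"dx": 0, "dy": -1, "dz": 2.5, "twist": 0, "claw": 6},
    {"dx": 0, "dy": -1, "dz": 3, "twist": 0, "claw": 6},
    {"dx": 0, "dy": -1, "dz": 3.5, "twist": 0, "claw": 6},
    {"dx": 0, "dy": -1, "dz": 4, "twist": 0, "claw": 6},
    {"dx": 0, "dy": -1, "dz": 4.5, "twist": 0, "claw": 6},
    {"dx": 0, "dy": -1, "dz": 5, "twist": 0, "claw": 6},
    {"dx": 0, "dy": -1, "dz": 5.5, "twist": 0, "claw": 6},
    {"dx": 0, "dy": -1, "dz": 5.5, "twist": 0, "claw": 6},
    {"dx": 0, "dy": -1, "dz": 5.5, "twist": 0, "claw": 6}
  ]
}}

```text
t: 19.15
tool_pos: [0.5797, -0.1585, 0.144]
tcp_rot: [[-0.198, 0.98, 0.008], [0.98, 0.198, 0.002], [0.0, 0.008, -1.0]]
wrist_force: [-1.5, 3.2, 15.7]
width: 0.0132
```

```bash
python3 see.py 13; python3 go.py .5807 -.1581 .1655 .195;  python3 ov.py 13 195 195 66 90 6 0.7 -1
```

```text
t 19.25 origin in upright frame mm [ 1.7 -0.4 64. ] yaw rel 0.0038 F(up) [-2.8  3.3 17. ]
t 19.25 pos [ 0.5797 -0.1585  0.144 ] cur yaw 0.1988 tilt [0.0079 0.0017]
d [  0.2   1.3 -21.5] twist 0.2 F [-3.4  2.6 17. ] T [0.4  1.18 0.  ] w 0.0132
```

View pics/ov13.png

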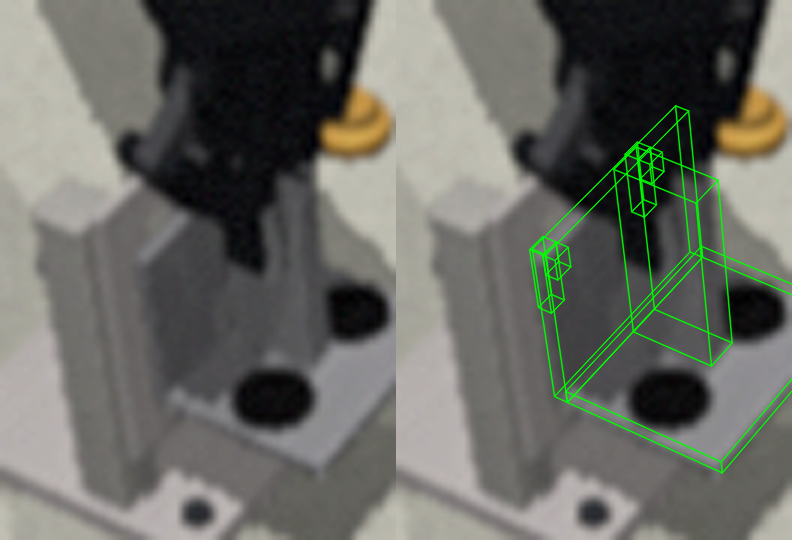

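Request:
{"method": "send_rows", "body": {
  "targets": [
    {"dx": 0, "dy": -0.5, "dz": 2.5, "twist": 0, "claw": 6},
    {"dx": 0, "dy": -0.5, "dz": 3, "twist": 0, "claw": 6},
    {"dx": 0, "dy": -0.5, "dz": 3.5, "twist": 0, "claw": 6},
    {"dx": 0, "dy": -0.5, "dz": 4, "twist": 0, "claw": 6},
    {"dx": 0, "dy": -0.5, "dz": 4, "twist": 0, "claw": 6},
    {"dx": 0, "dy": -0.5, "dz": 4, "twist": 0, "claw": 6},
    {"dx": 0, "dy": -0.5, "dz": 4, "twist": 0, "claw": 6},
    {"dx": 0, "dy": -0.5, "dz": 4, "twist": 0, "claw": 6},
    {"dx": 0, "dy": -0.5, "dz": 4, "twist": 0, "claw": 6},
    {"dx": 0, "dy": -0.5, "dz": 4, "twist": 0, "claw": 6}
  ]
}}

```text
t: 20.5
tool_pos: [0.5797, -0.1586, 0.1438]
tcp_rot: [[-0.198, 0.98, 0.008], [0.98, 0.198, 0.003], [0.002, 0.008, -1.0]]
wrist_force: [-2.4, 3.8, 21.4]
width: 0.0135
```

```bash
python3 go.py .5807 -.1581 .1655 .195
```

```text
t 20.5 pos [ 0.5797 -0.1586  0.1438] cur yaw 0.1991 tilt [0.0079 0.0034]
d [  0.3   1.2 -21.6] twist 0.2 F [-2.4  3.8 21.4] T [ 0.43  1.42 -0.09] w 0.0135
```

Request:
{"method": "send_rows", "body": {
  "targets": [
    {"dx": 0, "dy": 0, "dz": 0, "twist": 0, "claw": 6},
    {"dx": 0, "dy": 0, "dz": -0.5, "twist": 0, "claw": 6},
    {"dx": 0, "dy": 0, "dz": -1, "twist": 0, "claw": 6},
    {"dx": 0, "dy": 0, "dz": -1.5, "twist": 0, "claw": 6},
    {"dx": 0, "dy": 0, "dz": -2, "twist": 0, "claw": 6},
    {"dx": 0, "dy": 0, "dz": -2.5, "twist": 0, "claw": 6},
    {"dx": 0, "dy": 0, "dz": -3, "twist": 0, "claw": 6},
    {"dx": 0, "dy": 0, "dz": -3.5, "twist": 0, "claw": 6},
    {"dx": 0, "dy": 0, "dz": -3.5, "twist": 0, "claw": 6},
    {"dx": 0, "dy": 0, "dz": -3.5, "twist": 0, "claw": 6}
  ]
}}

```text
t: 21.75
tool_pos: [0.5794, -0.1581, 0.1464]
tcp_rot: [[-0.198, 0.98, 0.007], [0.98, 0.198, 0.004], [0.002, 0.008, -1.0]]
wrist_force: [4.3, 0.6, -9.3]
width: 0.0129
```

```bash
python3 go.py .5807 -.1581 .1655 .195
```

```text
t 21.75 pos [ 0.5794 -0.1581  0.1464] cur yaw 0.1993 tilt [0.0071 0.0036]
d [ -0.2   1.4 -19.1] twist 0.2 F [ 4.3  0.6 -9.3] T [ 0.08 -1.24  0.03] w 0.0129
```

Request:
{"method": "send_rows", "body": {
  "targets": [
    {"dx": 0, "dy": 0, "dz": -0.5, "twist": 0, "claw": 6},
    {"dx": 0, "dy": 0, "dz": -1, "twist": 0, "claw": 6},
    {"dx": 0, "dy": 0, "dz": -1.5, "twist": 0, "claw": 6},
    {"dx": 0, "dy": 0, "dz": -2, "twist": 0, "claw": 6},
    {"dx": 0, "dy": 0, "dz": -2.5, "twist": 0, "claw": 6},
    {"dx": 0, "dy": 0, "dz": -2.5, "twist": 0, "claw": 6},
    {"dx": 0, "dy": 0, "dz": -2.5, "twist": 0, "claw": 6},
    {"dx": 0, "dy": 0, "dz": -2.5, "twist": 0, "claw": 6},
    {"dx": 0, "dy": 0, "dz": -2.5, "twist": 0, "claw": 6},
    {"dx": 0, "dy": 0, "dz": -2.5, "twist": 0, "claw": 6}
  ]
}}

```text
t: 23.0
tool_pos: [0.5793, -0.158, 0.1466]
tcp_rot: [[-0.198, 0.98, 0.007], [0.98, 0.198, 0.003], [0.001, 0.008, -1.0]]
wrist_force: [8.7, -0.4, -16.3]
width: 0.0126
```

```bash
python3 go.py .5807 -.1581 .1655 .195
```

```text
t 23.0 pos [ 0.5793 -0.158   0.1466] cur yaw 0.1995 tilt [0.0074 0.0025]
d [ -0.3   1.5 -18.8] twist 0.3 F [  8.7  -0.4 -16.3] T [-0.24 -1.93  0.  ] w 0.0126
```

The upward pull hits a hard stop 2.6 mm above home, so the tongue has caught. I'll press it back to home and then release.

Request:
{"method": "send_rows", "body": {
  "targets": [
    {"dx": 0, "dy": 0, "dz": 1, "twist": 0, "claw": 6},
    {"dx": 0, "dy": 0, "dz": 2, "twist": 0, "claw": 6},
    {"dx": 0, "dy": 0, "dz": 3, "twist": 0, "claw": 6},
    {"dx": 0, "dy": 0, "dz": 4, "twist": 0, "claw": 6},
    {"dx": 0, "dy": 0, "dz": 4.5, "twist": 0, "claw": 6},
    {"dx": 0, "dy": 0, "dz": 4.5, "twist": 0, "claw": 6},
    {"dx": 0, "dy": 0, "dz": 4.5, "twist": 0, "claw": 6},
    {"dx": 0, "dy": 0, "dz": 3.5, "twist": 0, "claw": 6},
    {"dx": 0, "dy": 0, "dz": 2.8, "twist": 0, "claw": 6},
    {"dx": 0, "dy": 0, "dz": 2.8, "twist": 0, "claw": 6}
  ]
}}

```text
t: 24.25
tool_pos: [0.5794, -0.1581, 0.1443]
tcp_rot: [[-0.198, 0.98, 0.008], [0.98, 0.198, 0.003], [0.001, 0.008, -1.0]]
wrist_force: [2.1, 1.5, 4.6]
width: 0.0127
```

```bash
python3 see.py 14;python3 go.py .5807 -.1581 .1655 .195
```

```text
t 24.35 origin in upright frame mm [ 1.5  0.1 64.3] yaw rel 0.0044 F(up) [0.5 0.7 4.6]
t 24.35 pos [ 0.5794 -0.1581  0.1443] cur yaw 0.1994 tilt [0.0075 0.0026]
d [ -0.2   1.4 -21.2] twist 0.3 F [0.4 0.8 4.6] T [ 0.13  0.03 -0.04] w 0.013
```

Request:
{"method": "send_rows", "body": {
  "targets": [
    {"dx": 0, "dy": 0, "dz": 1, "twist": 0, "claw": 6},
    {"dx": 0, "dy": 0, "dz": 1, "twist": 0, "claw": 14},
    {"dx": 0, "dy": 0, "dz": 1, "twist": 0, "claw": 20},
    {"dx": 0, "dy": 0, "dz": 0, "twist": 0, "claw": 30},
    {"dx": 0, "dy": 0, "dz": 0, "twist": 0, "claw": 40},
    {"dx": 0, "dy": 0, "dz": 0, "twist": 0, "claw": 40},
    {"dx": 0, "dy": 0, "dz": -10, "twist": 0, "claw": 40},
    {"dx": 0, "dy": 0, "dz": -30, "twist": 0, "claw": 40},
    {"dx": 0, "dy": 0, "dz": -55, "twist": 0, "claw": 40},
    {"dx": 0, "dy": 0, "dz": -75, "twist": 0, "claw": 40}
  ]
}}

```text
t: 25.6
tool_pos: [0.5797, -0.1587, 0.2221]
tcp_rot: [[-0.198, 0.98, 0.01], [0.98, 0.198, 0.002], [0.0, 0.011, -1.0]]
wrist_force: [-0.0, 0.7, 0.3]
width: 0.0401
```

Request:
{"method": "send_rows", "body": {
  "targets": [
    {"dx": 0, "dy": 10, "dz": -20, "twist": 0, "claw": 40},
    {"dx": 0, "dy": 30, "dz": -40, "twist": 0, "claw": 40},
    {"dx": 20, "dy": 50, "dz": -60, "twist": 0, "claw": 40},
    {"dx": 50, "dy": 60, "dz": -70, "twist": 0, "claw": 40},
    {"dx": 90, "dy": 60, "dz": -70, "twist": 0, "claw": 40},
    {"dx": 135, "dy": 60, "dz": -70, "twist": 0, "claw": 40},
    {"dx": 180, "dy": 60, "dz": -70, "twist": 0, "claw": 40},
    {"dx": 220, "dy": 60, "dz": -70, "twist": 0, "claw": 40},
    {"dx": 240, "dy": 60, "dz": -70, "twist": 0, "claw": 40},
    {"dx": 240, "dy": 60, "dz": -70, "twist": 0, "claw": 40}
  ]
}}

```text
t: 26.85
tool_pos: [0.5902, 0.0898, 0.2933]
tcp_rot: [[-0.201, 0.98, 0.011], [0.98, 0.201, 0.003], [0.0, 0.011, -1.0]]
wrist_force: [-0.9, -0.1, -0.1]
width: 0.0399
```

```bash
python3 - <<'E'
from plant import get_image,bot
from h import *
a=get_image("scene");b=get_image("top");print(bot.observe()["t"],bot.observe()["wrist_force"])
R=Rz(.197);T=np.array([.5505,-.164,.064])+Rz(.197)@np.array([.001,0,0])
cv2.imwrite("pics/f1.png",np.hstack([draw(a["image"],a,[],R,T,190,190,66,90,6),draw(a["image"],a,BR,R,T,190,190,66,90,6)]))
cv2.imwrite("pics/f2.png",np.hstack([draw(b["image"],b,BR,R,T,300,170,80,100,5),draw(b["image"],b,[],R,T,300,170,80,100,5)]))
cv2.imwrite("pics/f3.png",a["image"]);cv2.imwrite("pics/f4.png",b["image"])
E
```

```text
26.95 [ 0.41238072 -0.44438735  0.56788916]
```

View pics/f1.png

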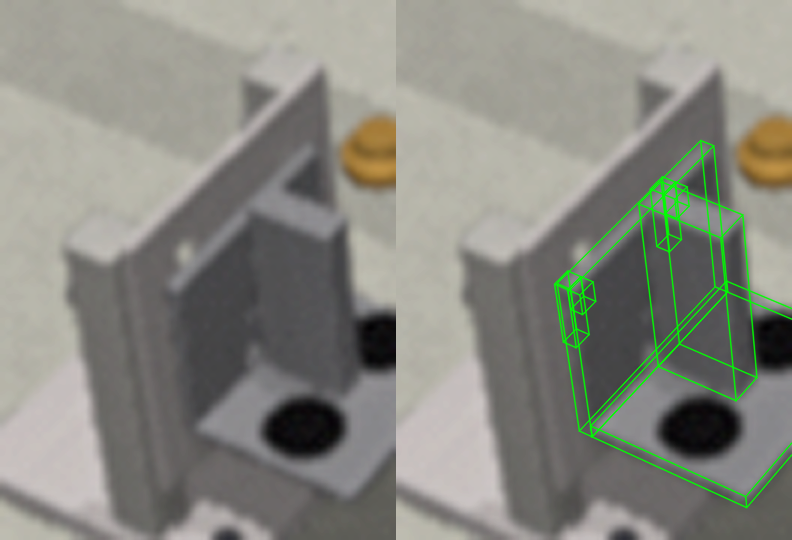

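View pics/f2.png

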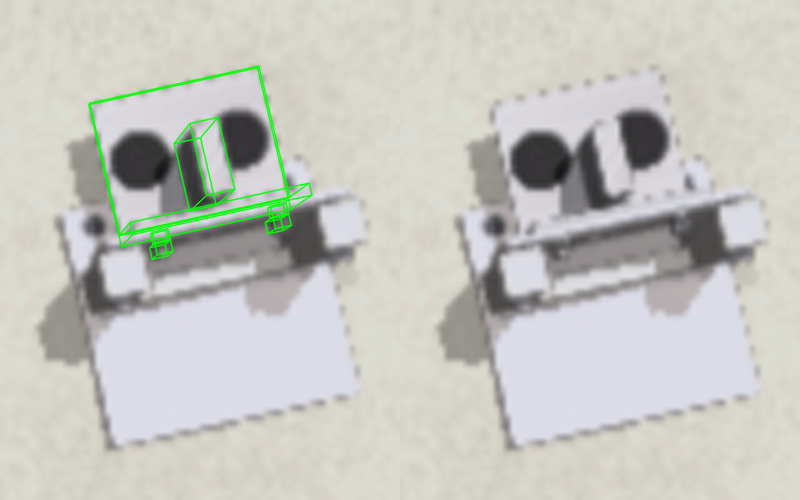

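View pics/f3.png

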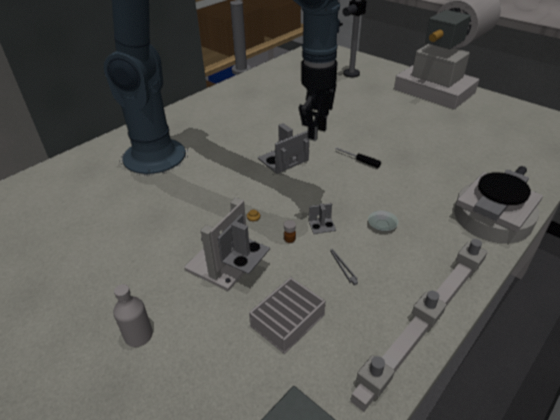

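```bash
python3 -c "
from plant import workorder
print(workorder.close_job())"
```

```text
the job is handed in; nothing more can be done
None
```

The middle-sized shelf is hanging on the upright, fully home with the spring tongue caught, and I let go and handed the job in at about 27 s.

**How it went:** I picked out the shelf by fitting its model in both cameras, gripped the fin and carried it to the slots. Both hooks went in on the first approach. The back plate met the face at about 5 N, then the shelf slid down against roughly 11 N from the tongue to a hard stop at z ≈ 64 mm. That matches the plate being clamped about 6 mm low.

**Last checks:**
- **Pressing down:** with a wrist force of about 21 N upward (about 25 N on the plate, the highest I read), it did not go any lower.
- **Pulling up:** about 13 N was stopped 2.6 mm above home, so the tongue has caught. I then pressed it back down to within about 0.5 mm of the stop before releasing.
- **After release:** the shelf sits at the same pixels as when pressed home, and the top view shows the hooks behind the plate. The gripper is clear, and the other things look undisturbed.

**What disagreed or was not seen:**
- The two cameras differed by about 1 px (2 to 3 mm) when locating the upright and the held shelf.
- My estimate of the face position was about 1.5 mm off, so I judged seating by feel rather than from the pictures.
- The tongue is too small in the images to confirm by eye, so the pull test is what shows it caught.

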